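# Load a paint tin through the sprung gate of a stock lane

## Task

Put the flat metal paint tin into the green stock lane: lay it flat and lengthwise on the lane's open front end and slide it along the floor through the sprung swing gate, on under the hood until you feel it press the spring buffer hidden inside and the buffer gives a little, but never push the buffer to its hard stop. Then take the hand out so that the gate swings shut behind the tin, with the tin left lying flat against the buffer. Leave the brush jar, the pencil pot and the ink jar where they stand.

Things in the scene. Friction and masses are not known exactly. Their poses are not given: they have to be found in the camera images.
- tin: Closed flat rectangular metal tin, plain aluminium, 90 mm long (its x) by 46 mm wide (its y) by 24 mm high, about 0.15 to 0.3 kg; origin at the centre of its underside. Starts flat on the counter, off to the robot's right of the lane. Either end may go first.
- lane: Fixed green stock lane, 405 mm long, 84 mm wide. Origin on the counter under the middle of the gate line; x along the lane in the push direction (roughly to the robot's left), y left of the push, z up. Floor 6 mm above the counter, x = -140 to 265 mm. From x = -20 mm on, walls 42 mm high above the counter, 8 mm thick, clear channel 62 mm wide, open on top up to x = 147 mm.
- lane_apron (a point): Point on the lane's floor at lane x = -84 mm, y = 0: middle of the open apron at the front end (x = -140 to -45 mm), which has no side walls, so the tin can be laid down there. Between x = -45 and -17 mm two slanted cheeks funnel into the channel.
- hood_edge (a point): Front edge of the hood, top centre, at lane x = 147 mm, 48 mm above the counter. The hood covers the lane from here to x = 265 mm, clear height 30 mm. Beneath it, out of sight, is the spring buffer; its resting face is at lane x = 160 to 205 mm, different every time and not measured, so the tin's tail is 70 to 115 mm past the gate line on first touch.
- gate (a joint): Upright steel leaf across the channel at lane x = 0, up to 29 mm above the lane floor, on a vertical hinge at the left wall (lane y = 30 mm). Rad: 0 shut, 1.5 wide open in the push direction; never opens outwards. A light spring (0.02 to 0.04 N m) shuts it; opening it with the tin takes a few N. It shuts only once the tin's tail is over 60 mm past x = 0 and no finger stands in its sweep.
- gate_tip (a point): Free edge of the gate leaf, 57 mm from its hinge, 17 mm above the lane floor. The channel above the gate is open: fingers can follow the tin through from above.
- buffer (a joint): How far the hidden buffer pad is pressed in along lane x, in m: 0 at rest, 0.018 hard stop. It yields from about 1.2 N and takes 0.8 N more per mm, on top of the tin's sliding friction (1 to 3 N). Pressed 3 to 10 mm (4 to 9 N) is right; 14 mm and more counts as driven to the stop. It springs back only partly.
- jar: White pottery jar with brushes, 72 mm across, about 200 mm tall with the brushes, origin at the centre of its underside. Leave alone.
- pot: Metal pot of brushes and pencils, 66 mm across, about 155 mm tall with its contents, origin at the centre of its underside. Leave alone.
- ink: Small glass ink jar with a black cap, 48 mm across, 70 mm tall, origin at the centre of its underside. Leave alone.
Things that resemble listed ones, but are neither listed nor needed, are in the scene too. There is more than one size of the tin; the one meant has the size given above.

How it is judged:
By the outcome, as a careful person would: the job done as asked, in the order asked, and still so for the second after the job is handed in, with the robot touching nothing.
It also fails if it takes over 64 s, if anything falls off the work surface, if the arm or the gripper's body presses on something with over 40 N, if the wrist force passes 120 N, or if a joint passes its speed limit or range.

## Robot

A 6-joint arm with a two-finger parallel gripper is mounted at the origin on the work surface. World frame = base frame: x ahead of the robot, y to its left, z up, the work surface at z = 0. Lengths are in m, angles in rad, forces in N, time in s.
With the tool pointing down it reaches from about 0.25 to 0.725 m from the base axis. Payload 9.7 kg.
Tool frame: the origin (TCP) lies at the very end of the fingers, on their centre line; the grasp point (between the pads) lies 19 mm behind it; y points along the fingers, z is the direction in which the jaws open and shut, and the axes are right-handed (so a half turn about y gives the same grasp; the last joint's range is limited). The gripper opens to 85 mm and grips with 20 to 120 N. Pads are 22 mm wide; open, the fingers measure 114 mm over their backs; the gripper's body (76 mm by 85 mm) begins 54 mm behind the grasp point. The pads swing forward as they close: fully open they stand 13 mm farther back than shut.
Start: joints at [-1.29, 0.087, 0.176, 1.66, 0, 1.571], TCP at [0.152, -0.528, 0.203] pointing down, gripper open.
Joint ranges: [-3.13, 3.13], [-0.85, 1.81], [-1.15, 1.24], [-2.2, 2.28], [-1.44, 1.52], [-3.14, 3.14]. Speed limits (rad/s): [2.22, 2.22, 2.57, 3.14, 3.14, 3.14].

## Interface

Orientations are given as a unit quaternion [w, x, y, z].
In Python, from plant import ctrl gives the robot as it stands. The module is installed in compiled form; this text tells all that it offers.
- The arm moves only by the shell command python3 -m jog 'ROWS' [FORCE]. ROWS is JSON, a list of rows, each an object of numbers: "hand": the gripper command: -1 is fully open, 1 is shut, values between are in proportion; "tx", "ty", "tz": the shift along the tool's x, y, z each as a share of 100 mm, from -1 to 1; "rx", "ry", "rz": the turn, a rotation vector about the tool's x, y, z each as a share of 90 degrees, from -1 to 1. In form: [{"hand": .., "tx": .., "ty": .., "tz": .., "rx": .., "ry": .., "rz": ..}, ...]. A call has 1 to 12 rows; each row shifts and turns the pose as measured when the row begins, along the tool's axes as they then stand; what a row does not reach is not made up. A row lasts 1/8 s, in which the tool goes at most 62.5 mm and 10.7 degrees, less where a joint would pass 70% of its speed; a pose out of reach is approached as far as the arm can. A call with a number of a shift or a turn outside -1 to 1 is refused whole. A call with a gripper value outside its range is refused whole. The fingers move at their own pace and stop on an object; FORCE is the grip in N (left out, the last holds). Time passes only in rows, so rows that do not move let the fingers close. It gives the time, the measured TCP pose, the force and the opening at its end, in the units of the state.
- ctrl.sense(): the state, without advancing time (a new reading comes with each control period).
- ctrl.snapshot(name): name is "scene" or "top" or "wrist"; returns a dict with "image" (480x640x3 uint8, red, green, blue), "vfov" (degrees; the focal length in pixels is half the picture's height over the tangent of half this angle, whatever the lens; pixels are square), "cx", "cy" (the principal point, pixels), "rvec" (rotation vector, rad) and "tvec" (3), from world to camera coordinates, as OpenCV has them; the wrist camera has in their place "hand_eye" (4x4, takes a point from camera to tool coordinates, whose origin is the TCP and whose axes are the tool frame's). Camera axes: x right, y down, z forward; pixel columns grow to the right and rows downward; lengths in m; the calibration is good to about 2 mm. The wrist camera is an equidistant fisheye: a pixel r from the principal point sees the ray r / f radians off the axis. A picture is of the moment at which its call begins: read the wrist's pose just before it. There is no depth.
- ctrl.close_job(): hands the job in, once; it reports no verdict.
Trained networks look in the newest picture that a camera, given by its name, has taken for a name from the list of things; names that differ only in an ending like _2 or _b are one class to them, and where a whole thing is asked for, a point or a joint stands for the part that bears it (a point fixed in the world has none). Each returns a list of dicts, best first, with "conf" (0 to 1); they miss things now and then, are a little off and sometimes report something else, mostly with a low value. They report only what shows in the picture. A call takes as long as a camera call. They do not tell look-alikes from the thing itself.
- ctrl.spot_in(camera, target): "xyz" ([x, y, z] in m, in the coordinates of the camera as it stood for that picture, good to about 4 mm: the middle of the surface that is visible of it).
- ctrl.trace(camera, target): "mask" (480x640 bool, what is visible of it).
The state is a dict: "time_s": time; "joint_pos": joint angles; "joint_vel": joint speeds; "tau": joint torques, N m; "eef_pos": TCP position; "ee_rot": TCP orientation; "wrist_force": force on the tool from outside, world axes, zero at the start; "torque": the same for the moment, N m; "grip_width": finger opening in m.
Only numpy, scipy, OpenCV 4.12 (cv2) and the standard library are available. Lean on these libraries where they do the work, as an engineer would, in place of code of your own. Each camera call takes 0.05 s, during which the arm holds its last target.

## Working session

There is one attempt and no reset: what is moved stays moved. The work goes in short steps, Python scripts to look and compute and a shell command to move; the robot and the scene stay as the last step left them, time stands still between calls to the robot, and variables do not carry over. Pictures are saved under pics/ and viewed, and the job is handed in when it is done.

```bash
mkdir -p pics; ls; cat > h.py <<'E'
import numpy as np, cv2
from scipy.spatial.transform import Rotation as R
from plant import ctrl
def snap(n,fn=None):
    s=ctrl.sense(); d=ctrl.snapshot(n); d['st']=s
    if fn: cv2.imwrite('pics/'+fn,d['image'][:,:,::-1])
    return d
def f(d): return 240/np.tan(np.radians(d['vfov'])/2)
def RT(d): return cv2.Rodrigues(np.array(d['rvec'],float))[0],np.array(d['tvec'],float)
def cam2world(d,p):
    p=np.array(p,float)
    if 'rvec' in d:
        r,t=RT(d); return r.T@(p-t)
    H=np.array(d['hand_eye']); q=H[:3,:3]@p+H[:3,3]
    return toolR(d['st'])@q+np.array(d['st']['eef_pos'])
def toolR(s):
    w,x,y,z=s['ee_rot']; return R.from_quat([x,y,z,w]).as_matrix()
def ray(d,u,v):
    a=np.array([u-d['cx'],v-d['cy']])/f(d)
    if 'rvec' in d:
        c=np.array([a[0],a[1],1.])
    else:
        th=np.hypot(*a); c=np.array([*(a/max(th,1e-9)*np.sin(th)),np.cos(th)])
    o=cam2world(d,[0,0,0]); return o,cam2world(d,c)-o
def onz(d,u,v,z):
    o,r=ray(d,u,v); return o+r*(z-o[2])/r[2]
def proj(d,P):
    P=np.array(P,float)
    if 'rvec' in d:
        r,t=RT(d); c=r@P+t; return c[:2]/c[2]*f(d)+[d['cx'],d['cy']]
    H=np.array(d['hand_eye']); q=toolR(d['st']).T@(P-np.array(d['st']['eef_pos'])); c=H[:3,:3].T@(q-H[:3,3])
    th=np.arctan2(np.hypot(c[0],c[1]),c[2]); return c[:2]/np.hypot(c[0],c[1])*th*f(d)+[d['cx'],d['cy']]
E
python3 - <<'E'
from h import *
np.set_printoptions(precision=4,suppress=True)
s=ctrl.sense(); print({k:np.round(v,3) for k,v in s.items()})
print(toolR(s))
for n in ['scene','top','wrist']:
    d=snap(n,n+'0.png'); print(n,d['vfov'],d['cx'],d['cy'],cam2world(d,[0,0,0]))
    for t in ['tin','lane','gate','jar','pot','ink']:
        for r in ctrl.spot_in(n,t): print(n,t,round(r['conf'],2),cam2world(d,r['xyz']),proj(d,cam2world(d,r['xyz'])))
E
```

```text
pics
{'time_s': np.float64(0.0), 'joint_pos': array([-1.29 ,  0.087,  0.175,  1.66 ,  0.   ,  1.571]), 'joint_vel': array([-0.002, -0.   , -0.001, -0.002, -0.001,  0.001]), 'tau': array([  0.001, -52.04 ,  46.48 ,   0.017,   0.   ,   0.   ]), 'eef_pos': array([ 0.152, -0.528,  0.202]), 'ee_rot': array([ 0.099, -0.099,  0.701, -0.7  ]), 'wrist_force': array([ 0.06 ,  0.418, -0.127]), 'torque': array([ 0.025, -0.009,  0.   ]), 'grip_width': np.float64(0.085)}
[[-0.9608 -0.0004  0.2771]
 [-0.2771  0.0013 -0.9608]
 [-0.     -1.     -0.0013]]
scene 53.94954448448196 325.0040271783953 245.54060059074078 [ 0.9657 -0.9093  0.7135]
scene tin 0.86 [ 0.3344 -0.4217  0.0355] [159.864  312.2706]
scene tin 0.81 [ 0.5598 -0.4887  0.0328] [226.9661 378.095 ]
scene tin 0.74 [ 0.4732 -0.3476  0.0225] [236.3042 318.3126]
scene lane 0.72 [ 0.555  -0.0187  0.0076] [340.9772 256.0462]
scene gate 0.52 [ 0.5609 -0.0303  0.0243] [341.2887 253.7226]
scene pot 0.56 [0.7748 0.2036 0.0759] [453.8392 217.0322]
scene ink 0.82 [0.3205 0.2171 0.0394] [307.5456 186.4031]
top 49.609029158380245 308.79022513344626 244.49422837448367 [ 0.3396 -0.0988  1.1259]
top tin 0.88 [ 0.4679 -0.3334  0.0233] [419.2596 294.9341]
top tin 0.77 [ 0.5414 -0.4737  0.0327] [485.0081 261.4706]
top tin 0.67 [ 0.3188 -0.4016  0.034 ] [455.4035 367.7138]
top lane 0.91 [0.5417 0.0459 0.005 ] [243.6725 258.7216]
top jar 0.94 [ 0.7523 -0.2318  0.0855] [374.3796 156.9633]
top pot 0.59 [0.759  0.2248 0.0747] [161.2232 151.7006]
top ink 0.64 [0.3139 0.2308 0.0688] [141.2887 364.0805]
wrist 65.70646984690485 318.64688319130414 238.19650877269675 [ 0.2337 -0.5057  0.3741]
wrist tin 0.74 [ 0.3016 -0.415   0.0339] [242.7799  20.7702]
```

View pics/scene0.png

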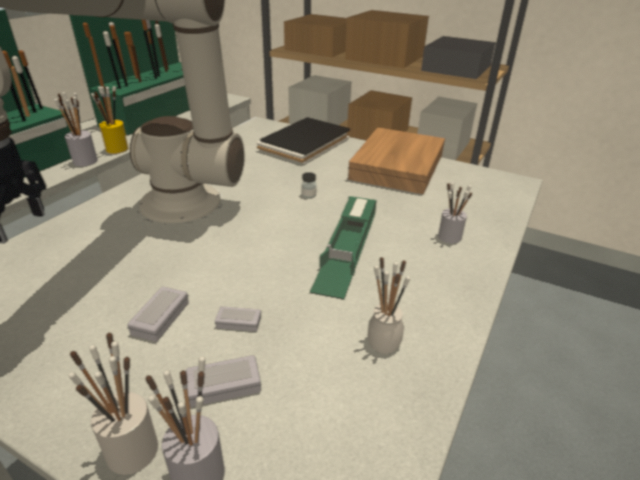

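View pics/top0.png

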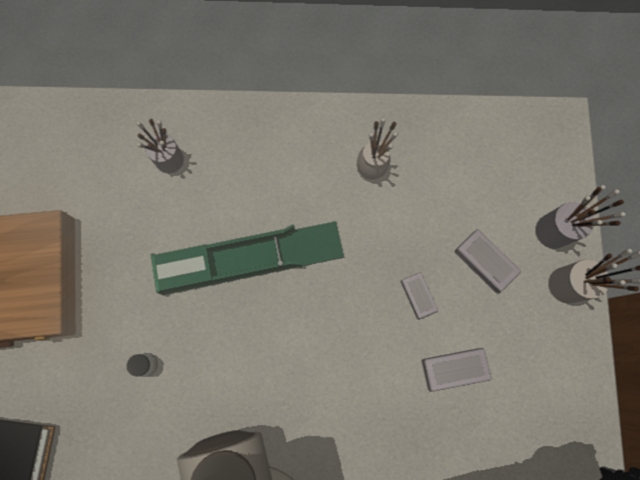

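```bash
python3 - <<'E'
import cv2
a=cv2.imread('pics/top0.png'); cv2.imwrite('pics/top0tin.png',cv2.resize(a[230:400,380:560],None,fx=4,fy=3.5,interpolation=cv2.INTER_CUBIC)[:600])
cv2.imwrite('pics/top0lane.png',cv2.resize(a[215:315,110:390],(784,280),interpolation=cv2.INTER_CUBIC))
E
```

```text
(no output)
```

The scene shows three tins in the top view at (419,295), (485,261) and (456,368). The lane runs from its apron at (343,240) to the hood at (155,275). I'll measure all three tins and the lane.

```bash
python3 - <<'E'
from h import *
np.set_printoptions(precision=4,suppress=True)
d=snap('top')
for r in ctrl.trace('top','tin')+ctrl.trace('top','lane'):
    m=r['mask'].astype(np.uint8)
    c=max(cv2.findContours(m,0,cv2.CHAIN_APPROX_NONE)[0],key=len)
    ys,xs=np.nonzero(m); lane = (xs.max()-xs.min())>120
    z=0.006 if lane else 0.024
    w=np.array([onz(d,u,v,z)[:2] for u,v in c[:,0,:]])
    rc=cv2.minAreaRect((w*1000).astype(np.float32)); print(round(r['conf'],2),xs.mean(),ys.mean(),rc,m.sum())
    print(cv2.boxPoints(rc))
E
```

```text
0.69 418.3720238095238 295.25 ((467.1351318359375, -331.42333984375), (91.02900695800781, 51.35918045043945), 23.0752010345459) 1008
[[ 415.1974 -325.6372]
 [ 435.327  -372.8872]
 [ 519.0729 -337.2094]
 [ 498.9433 -289.9594]]
0.62 455.4957871396896 369.00975609756097 ((316.8423767089844, -405.544677734375), (70.22245025634766, 139.0521240234375), 11.014893531799316) 2255
[[ 269.0941 -344.0079]
 [ 295.6619 -480.4984]
 [ 364.5907 -467.0814]
 [ 338.0228 -330.5909]]
0.6 486.9246609743847 261.0256152687092 ((544.821044921875, -480.50970458984375), (128.19419860839844, 73.13945770263672), 43.89955139160156) 1991
[[ 473.2782 -498.6038]
 [ 523.9927 -551.3049]
 [ 616.3639 -462.4156]
 [ 565.6494 -409.7145]]
0.7 245.07629808302653 256.9663577504126 ((548.3366088867188, 39.26861572265625), (100.79875946044922, 419.7796936035156), 13.263824462890625) 7877
[[ 451.1255  231.996 ]
 [ 547.4378 -176.5856]
 [ 645.5477 -153.4588]
 [ 549.2354  255.1228]]
```

View pics/top0tin.png

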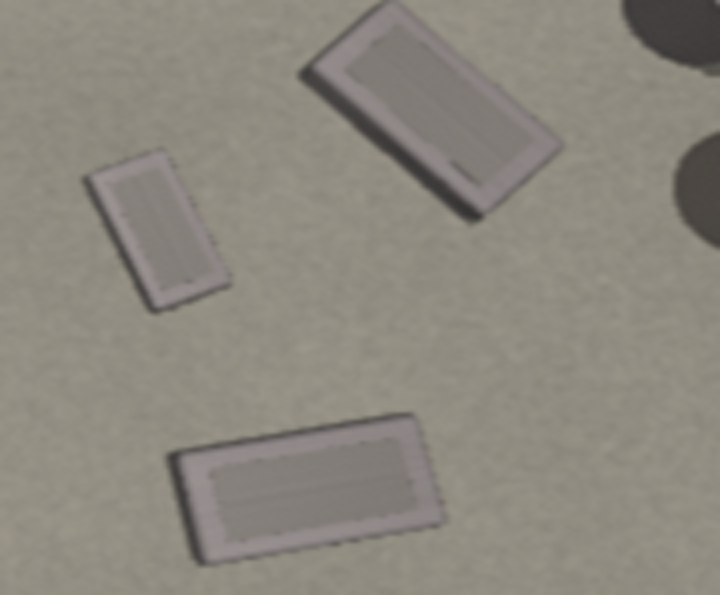

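View pics/top0lane.png

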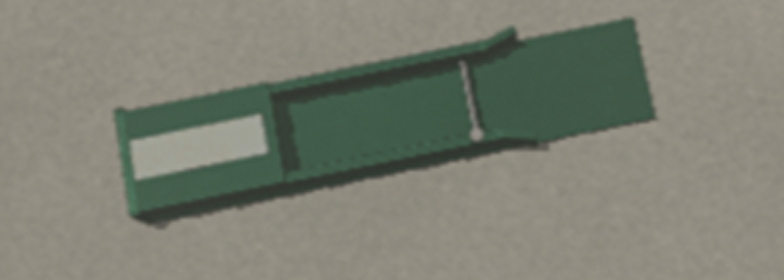

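The tin at (418,295) measures about 91 x 50 mm including its visible side, which fits 90 x 46. The ones at (487,261) and (455,369) are about 130-139 x 70 mm, so they are too big. The crop confirms the small one is meant. Next is the lane pose.

```bash
python3 - <<'E'
from h import *
from scipy.optimize import least_squares
np.set_printoptions(precision=4,suppress=True)
d=snap('top')
px=lambda a,b:(110+a/2.8,215+b/2.8)
# crop pixels: apron corners, gate hinge/top etc
obs=[((632,18),(-.140,-.042,.006)),((655,120),(-.140,.042,.006)),((270,92),(.147,-.042,.048)),((117,110),(.265,-.042,.048)),((133,214),(.265,.042,.048))]
# lane y left of push. push is world +y-ish; left = world -x
def P(q,l):
    c,s=np.cos(q[2]),np.sin(q[2]); return [q[0]+c*l[0]-s*l[1],q[1]+s*l[0]+c*l[1],l[2]]
def res(q,o=obs): return np.concatenate([proj(d,P(q,l))-px(*c) for c,l in o])
r=least_squares(res,[.55,-.03,1.8]); print(r.x,np.degrees(r.x[2]),r.fun.reshape(-1,2))
q=r.x
im=d['image'][:,:,::-1].copy()
big=cv2.resize(im[200:330,110:450],(782,299),interpolation=cv2.INTER_CUBIC);S=2.3
def line(a,b,col):
    p=[tuple(int(v) for v in ((proj(d,x)-[110,200])*S)) for x in(a,b)]; cv2.line(big,p[0],p[1],col,1)
L=lambda *l:P(q,l)
for y in(-.042,.042):
    line(L(-.14,y,.006),L(-.045,y,.006),(0,0,255)); line(L(-.02,y,.042),L(.147,y,.042),(0,255,255)); line(L(.147,y,.048),L(.265,y,.048),(255,0,0))
for x,z,c in((-.14,.006,(0,0,255)),(.147,.048,(255,0,0)),(.265,.048,(255,0,0)),(0,.035,(255,0,255))): line(L(x,-.042,z),L(x,.042,z),c)
# tin
t=(.467,-.331,np.radians(23.1))
for z,c in((0.024,(0,255,0)),(0,(0,128,0))):
    cs=[P(t,(a*.045,b*.023,z)) for a,b in((1,1),(1,-1),(-1,-1),(-1,1))]
    for i in range(4): line(cs[i],cs[(i+1)%4],c)
cv2.imwrite('pics/fit1.png',big)
print('apron',P(q,(-.084,0,.006)),'reach',[np.hypot(*P(q,(x,0,0))[:2]) for x in(-.084,0,.06,.11,.16)])
E
```

```text
[ 0.5567 -0.0308  1.7985] 103.04597930567962 [[ 1.2174  0.3552]
 [ 1.3127  0.2757]
 [-0.4799 -4.0735]
 [-1.0244  0.7335]
 [-0.9009  2.4522]]
apron [np.float64(0.5756749774097972), np.float64(-0.11266321302450215), 0.006] reach [np.float64(0.5865958397267874), np.float64(0.5575664936691388), np.float64(0.5438712219458494), np.float64(0.5373318329730546), np.float64(0.5354018036871878)]
```

View pics/fit1.png

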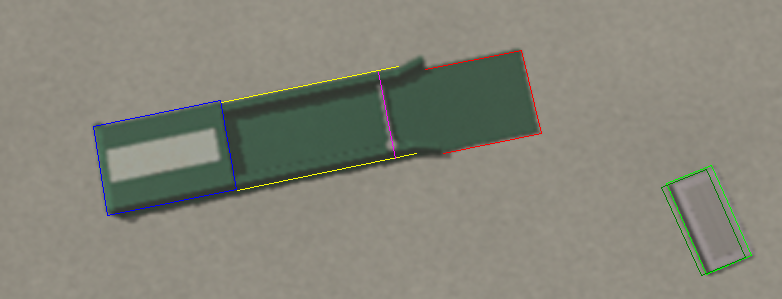

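The tin's long axis is at about 23° and the lane's push direction at about 103°, which puts the hinge wall on the robot's side. I'll move above the tin for a wrist view.

```bash
cat >> h.py <<'E'
def todo(pos,yaw=None):
    """shift (m) in tool axes; yaw = wanted world angle (deg) of tool z; prints tx,ty,tz (share of 100 mm) and ry share after"""
    s=ctrl.sense(); M=toolR(s); e=M.T@(np.array(pos)-np.array(s['eef_pos']))
    print('t',round(s['time_s'],2),'pos',np.round(s['eef_pos'],4),'F',np.round(s['wrist_force'],2),'w',round(s['grip_width'],4))
    print('tx,ty,tz',np.round(e/.1,3),'tooly',np.round(M[:,1],4))
    y=np.degrees(np.arctan2(M[1,2],M[0,2]))
    if yaw is not None:
        dy=(yaw-y+90)%180-90; print('yaw now',y,'ry',-dy/90)
E
python3 -m jog '[{"hand":-1,"tx":-0.6,"tz":-0.17},{"hand":-1,"tx":-0.6,"tz":-0.17},{"hand":-1,"tx":-0.6,"tz":-0.17},{"hand":-1,"tx":-0.6,"tz":-0.17},{"hand":-1,"tx":-0.6,"tz":-0.17},{"hand":-1,"tx":-0.6,"tz":-0.17},{"hand":-1,"ry":-0.078},{"hand":-1}]'
python3 - <<'E'
from h import *
todo([.467,-.331,.2],-66.9)
d=snap('wrist','w1.png')
for r in ctrl.spot_in('wrist','tin'): print(r['conf'],cam2world(d,r['xyz']))
E
```

```text
t 1.25 pos [ 0.1524 -0.5285  0.2032] F [ 0.82 -0.59 -1.05] w 0.0854
tx,ty,tz [-3.57   0.032 -1.026] tooly [-0. -0. -1.]
yaw now -73.91363816447767 ry -0.07792931293864076
0.85 [ 0.30303806 -0.41658609  0.03581048]$[0]: bad value
```

View pics/w1.png

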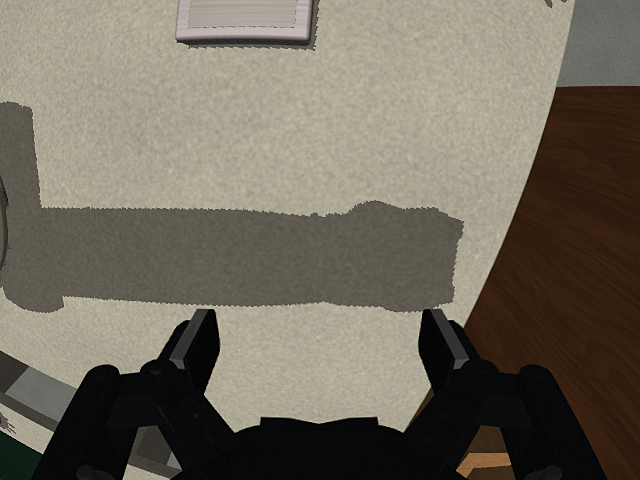

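The rows need every field, so the move was refused. This view is still from the start pose and shows a large tin at (245,20).

```bash

python3 -m jog '[{"hand":-1,"tx":-0.6,"ty":0,"tz":-0.17,"rx":0,"ry":0,"rz":0},{"hand":-1,"tx":-0.6,"ty":0,"tz":-0.17,"rx":0,"ry":0,"rz":0},{"hand":-1,"tx":-0.6,"ty":0,"tz":-0.17,"rx":0,"ry":0,"rz":0},{"hand":-1,"tx":-0.6,"ty":0,"tz":-0.17,"rx":0,"ry":0,"rz":0},{"hand":-1,"tx":-0.6,"ty":0,"tz":-0.17,"rx":0,"ry":0,"rz":0},{"hand":-1,"tx":-0.6,"ty":0,"tz":-0.17,"rx":0,"ry":0,"rz":0},{"hand":-1,"tx":0,"ty":0,"tz":0,"rx":0,"ry":-0.078,"rz":0},{"hand":-1,"tx":0,"ty":0,"tz":0,"rx":0,"ry":0,"rz":0}]'
python3 - <<'E'
from h import *
todo([.467,-.331,.2],-66.9)
d=snap('wrist','w2.png')
for r in ctrl.spot_in('wrist','tin'): print(r['conf'],cam2world(d,r['xyz']))
E
```

```text
time_s: 2.35
eef_pos: [0.4749, -0.3283, 0.2021]
ee_rot: [-0.141, 0.141, -0.693, 0.693]
wrist_force: [0.1, -0.3, -0.7]
grip_width: 0.0855
t 2.35 pos [ 0.4749 -0.3283  0.2021] F [ 0.08 -0.28 -0.67] w 0.0855
tx,ty,tz [ 0.083  0.021 -0.006] tooly [ 4.e-04 -7.e-04 -1.e+00]
yaw now -66.96682958733017 ry -0.0007425509703351293
0.9 [ 0.3309181  -0.40256595  0.03667268]
0.89 [ 0.47546195 -0.33244384  0.0214288 ]
0.66 [ 0.55190374 -0.47185252  0.03544168]
```

View pics/w2.png

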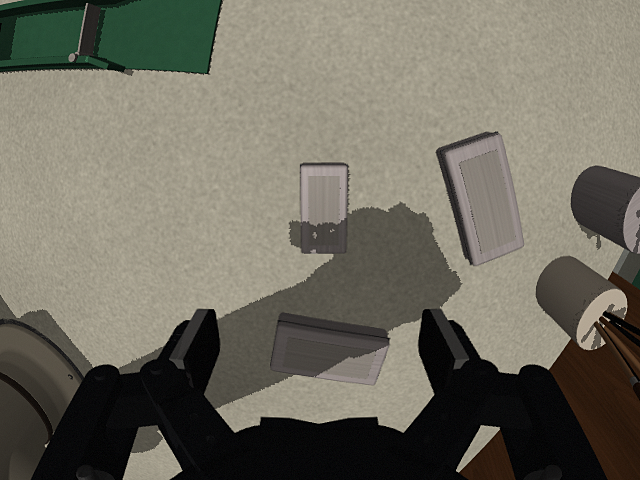

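The small tin is at (324,208), upright in the wrist view, with corners near (301,164), (348,164), (347,253) and (301,252). The lane apron is at (150,40).

```bash
python3 - <<'E'
from h import *
np.set_printoptions(precision=4,suppress=True)
d=snap('wrist')
im=d['image'][:,:,::-1]
for r in ctrl.trace('wrist','tin'):
    m=r['mask'].astype(np.uint8); ys,xs=np.nonzero(m)
    if not(290<xs.mean()<350 and ys.mean()<260): continue
    c=max(cv2.findContours(m,0,cv2.CHAIN_APPROX_NONE)[0],key=len)
    w=np.array([onz(d,u,v,.024)[:2] for u,v in c[:,0,:]]); print(r['conf'],xs.min(),xs.max(),ys.min(),ys.max(),cv2.minAreaRect((w*1000).astype(np.float32)))
cs=[onz(d,u,v,.024) for u,v in((302,166),(348,166),(347,253),(301,252))]
print(np.array(cs),np.mean(cs,0)); print([np.linalg.norm(cs[i]-cs[i-1]) for i in range(4)])
cv2.imwrite('pics/w2c.png',cv2.resize(im[140:280,270:380],None,fx=4,fy=4,interpolation=cv2.INTER_CUBIC))
cv2.imwrite('pics/w2l.png',cv2.resize(im[0:110,0:240],None,fx=3.3,fy=3.3,interpolation=cv2.INTER_CUBIC))
E
```

```text
0.69 300 346 162 252 ((470.8374328613281, -335.9344177246094), (90.68755340576172, 44.85025405883789), 22.855899810791016)
[[ 0.5013 -0.3014  0.024 ]
 [ 0.5182 -0.3414  0.024 ]
 [ 0.4374 -0.3763  0.024 ]
 [ 0.4205 -0.333   0.024 ]] [ 0.4694 -0.338   0.024 ]
[np.float64(0.08678984248612447), np.float64(0.0434187418454568), np.float64(0.08798281073044265), np.float64(0.046450802774162234)]
```

View pics/w2c.png

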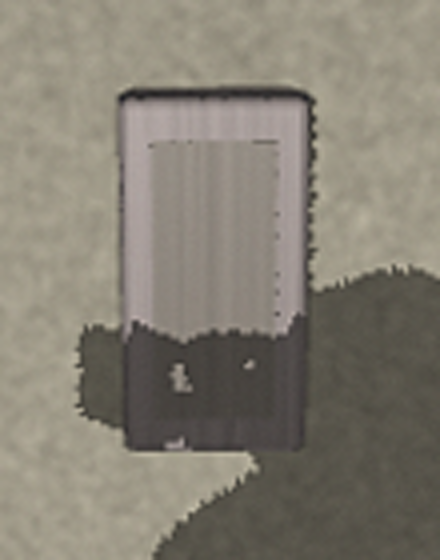

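View pics/w2l.png

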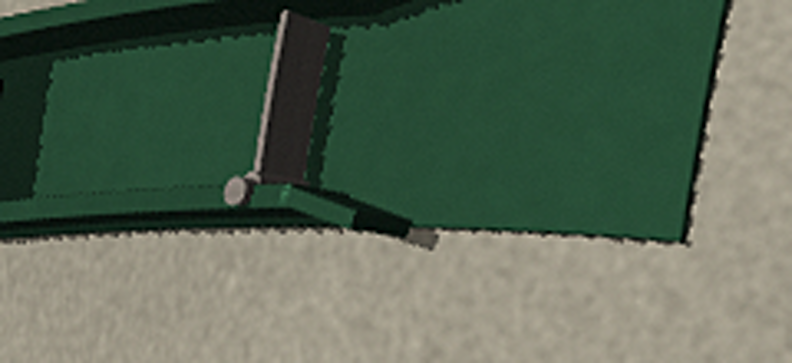

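```bash
python3 - <<'E'
from h import *
todo([.470,-.3365,.060],-67)
E
```

```text
t 2.55 pos [ 0.4739 -0.3293  0.2024] F [-0.43  0.15  0.41] w 0.0852
tx,ty,tz [0.064 1.424 0.05 ] tooly [ 8.e-04 -8.e-04 -1.e+00]
yaw now -67.17400313420859 ry -0.0019333681578732214
```

```bash

python3 -m jog '[{"hand":-1,"tx":0.06,"ty":0.5,"tz":0.05,"rx":0,"ry":0,"rz":0},{"hand":-1,"tx":0,"ty":0.5,"tz":0,"rx":0,"ry":0,"rz":0},{"hand":-1,"tx":0,"ty":0.42,"tz":0,"rx":0,"ry":0,"rz":0},{"hand":-1,"tx":0,"ty":0,"tz":0,"rx":0,"ry":0,"rz":0}]'
python3 - <<'E'
from h import *
todo([.470,-.3365,.005],-67)
d=snap('wrist','w3.png')
E
```

```text
time_s: 3.05
eef_pos: [0.4684, -0.3396, 0.0585]
ee_rot: [-0.137, 0.135, -0.693, 0.695]
wrist_force: [-0.4, -0.2, 0.8]
grip_width: 0.0856
t 3.05 pos [ 0.4684 -0.3396  0.0585] F [-0.38 -0.23  0.8 ] w 0.0856
tx,ty,tz [-0.025  0.535 -0.025] tooly [ 0.0037 -0.0032 -1.    ]
yaw now -67.79227178514186 ry -0.008803019834909599
```

View pics/w3.png

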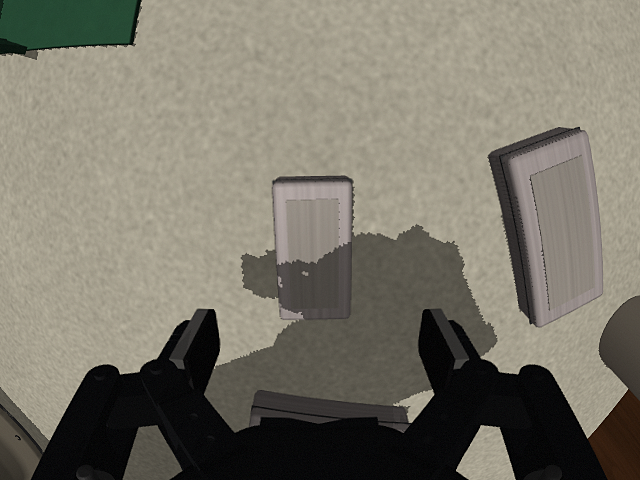

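The tin is at (313,250) and lies between the fingers' planes (210 and 428). One more fix on it, then I'll descend.

```bash
python3 - <<'E'
from h import *
np.set_printoptions(precision=4,suppress=True)
d=snap('wrist')
cs=np.array([onz(d,u,v,.024) for u,v in((274,182),(352,182),(350,318),(279,318))])
print(cs.mean(0),[np.linalg.norm(cs[i]-cs[i-1]) for i in range(4)])
e=(cs[0]+cs[1]-cs[2]-cs[3]); print(np.degrees(np.arctan2(e[1],e[0])))
todo([*cs.mean(0)[:2],.005],-67)
E
```

```text
[ 0.4705 -0.3378  0.024 ] [np.float64(0.08881459908950481), np.float64(0.0444076977528172), np.float64(0.08882521550142458), np.float64(0.046306200000251464)]
22.47676471488707
t 3.15 pos [ 0.4706 -0.3408  0.0628] F [ 0.13 -0.21 -0.05] w 0.0853
tx,ty,tz [-0.008  0.577 -0.034] tooly [ 0.0088 -0.0068 -0.9999]
yaw now -67.74834476282712 ry -0.008314941809190183
```

```bash

python3 -m jog '[{"hand":-1,"tx":0,"ty":0.3,"tz":-0.03,"rx":0,"ry":0,"rz":0},{"hand":-1,"tx":0,"ty":0,"tz":0,"rx":0,"ry":0,"rz":0}]'
python3 - <<'E'
from h import *
todo([.4705,-.3375,.005],-67.3)
E
```

```text
time_s: 3.4
eef_pos: [0.4719, -0.3404, 0.038]
ee_rot: [-0.14, 0.132, -0.689, 0.699]
wrist_force: [0.8, 0.7, 0.4]
grip_width: 0.0853
t 3.4 pos [ 0.4719 -0.3404  0.038 ] F [0.82 0.68 0.42] w 0.0853
tx,ty,tz [ 0.005  0.33  -0.037] tooly [ 0.0149 -0.0112 -0.9998]
yaw now -67.84157456978902 ry -0.006017495219878002
```

```bash
cat >> h.py <<'E'
_todo=todo
def todo(pos,yaw=None):
    _todo(pos,yaw); M=toolR(ctrl.sense()); v=M.T@np.cross(M[:,1],[0,0,-1]); print('level rx,ry,rz',np.round(v/(np.pi/2),4))
E
python3 - <<'E'
from h import *
todo([.4705,-.3375,.005],-67.3)
E
```

```text
t 3.4 pos [ 0.4719 -0.3404  0.038 ] F [0.82 0.68 0.42] w 0.0853
tx,ty,tz [ 0.005  0.33  -0.037] tooly [ 0.0149 -0.0112 -0.9998]
yaw now -67.84157456978902 ry -0.006017495219878002
level rx,ry,rz [-0.0102 -0.     -0.0061]
```

```bash

python3 -m jog '[{"hand":-1,"tx":0,"ty":0.18,"tz":-0.02,"rx":-0.01,"ry":-0.006,"rz":-0.006},{"hand":-1,"tx":0,"ty":0.15,"tz":-0.01,"rx":0,"ry":0,"rz":0},{"hand":-1,"tx":0,"ty":0,"tz":0,"rx":0,"ry":0,"rz":0}]'
python3 - <<'E'
from h import *
todo([.4705,-.3375,.005],-67.3)
E
```

```text
time_s: 3.78
eef_pos: [0.4731, -0.3394, 0.0075]
ee_rot: [-0.14, 0.138, -0.692, 0.695]
wrist_force: [0.2, 0.0, 0.2]
grip_width: 0.0853
t 3.77 pos [ 0.4731 -0.3394  0.0075] F [0.24 0.   0.2 ] w 0.0853
tx,ty,tz [ 0.016  0.024 -0.027] tooly [ 0.0039 -0.003  -1.    ]
yaw now -67.27963529857706 ry 0.0002262744602548297
level rx,ry,rz [-0.0027 -0.     -0.0016]
```

```bash

python3 -m jog '[{"hand":-1,"tx":0.02,"ty":0.02,"tz":-0.03,"rx":0,"ry":0,"rz":0},{"hand":1,"tx":0,"ty":0,"tz":0,"rx":0,"ry":0,"rz":0},{"hand":1,"tx":0,"ty":0,"tz":0,"rx":0,"ry":0,"rz":0},{"hand":1,"tx":0,"ty":0,"tz":0,"rx":0,"ry":0,"rz":0},{"hand":1,"tx":0,"ty":0,"tz":0,"rx":0,"ry":0,"rz":0},{"hand":1,"tx":0,"ty":0,"tz":0,"rx":0,"ry":0,"rz":0},{"hand":1,"tx":0,"ty":0,"tz":0,"rx":0,"ry":0,"rz":0}]' 40
python3 - <<'E'
from h import *
todo([.4705,-.3375,.005],-67.3)
d=snap('wrist','w4.png')
E
```

```text
time_s: 4.65
eef_pos: [0.4704, -0.3376, 0.0067]
ee_rot: [-0.141, 0.138, -0.691, 0.695]
wrist_force: [-0.7, 0.2, 0.6]
grip_width: -0.0002
t 4.65 pos [ 0.4704 -0.3376  0.0067] F [-0.66  0.16  0.57] w -0.0002
tx,ty,tz [-0.001  0.017 -0.001] tooly [ 0.0054 -0.004  -1.    ]
yaw now -67.28247016573378 ry 0.000194775936291257
level rx,ry,rz [-0.0037  0.     -0.0022]
```

View pics/w4.png

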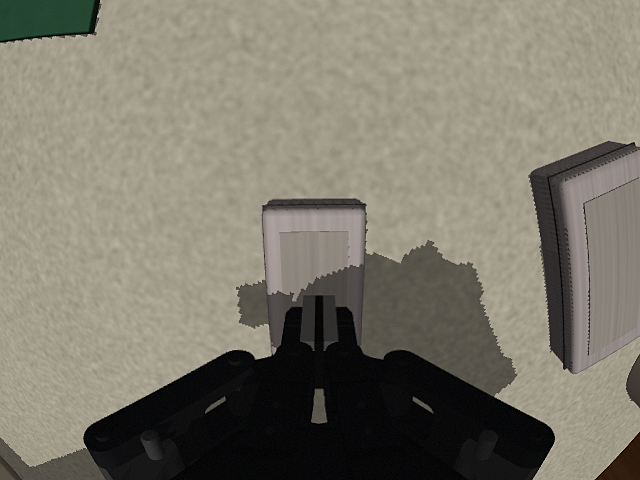

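```bash
python3 - <<'E'
from h import *
np.set_printoptions(precision=4,suppress=True)
d=snap('wrist')
s=d['st'];M=toolR(s);e=np.array(s['eef_pos'])
for h in(0,.019,.03): print('tip',h,proj(d,e-h*M[:,1]))
for a,b in((1,1),(1,-1),(-1,1),(-1,-1)):
    c,sn=np.cos(np.radians(22.7)),np.sin(np.radians(22.7))
    print(proj(d,[.4705+c*a*.045-sn*b*.023,-.3375+sn*a*.045+c*b*.023,.024]))
d=snap('scene'); im=d['image'][:,:,::-1]
print(proj(d,e))
cv2.imwrite('pics/s4.png',cv2.resize(im[230:430,140:380],None,fx=3,fy=3,interpolation=cv2.INTER_CUBIC))
E
```

```text
tip 0 [317.3699 284.6746]
tip 0.019 [317.2595 302.6676]
tip 0.03 [317.1862 314.7542]
[263.5136 207.3174]
[370.6365 207.0283]
[274.1568 373.8557]
[360.9365 373.5167]
[238.6701 320.4894]
```

View pics/s4.png

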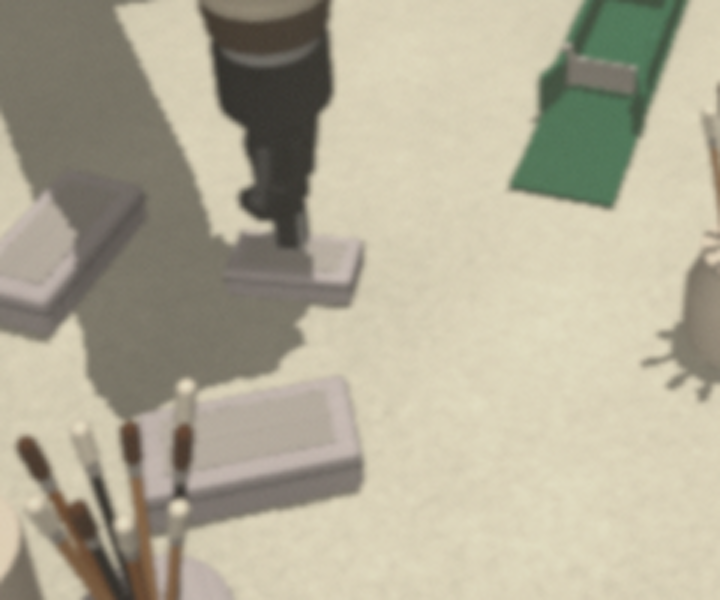

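The fingers shut above the tin instead of gripping it. In the wrist view the tips are at row ~297, while the TCP should project to row 285. I'll raise the arm and check the finger geometry in free air.

```bash

python3 -m jog '[{"hand":1,"tx":0,"ty":-0.4,"tz":0,"rx":0,"ry":0,"rz":0},{"hand":1,"tx":0,"ty":0,"tz":0,"rx":0,"ry":0,"rz":0}]'
python3 - <<'E'
from h import *
np.set_printoptions(precision=4,suppress=True)
d=snap('wrist')
s=d['st'];M=toolR(s);e=np.array(s['eef_pos']);print(e,s['grip_width'],s['wrist_force'])
for h in(0,.01,.019,.03): print('tip',h,proj(d,e-h*M[:,1]),proj(d,e-h*M[:,1]-.011*M[:,0]),proj(d,e-h*M[:,1]+.011*M[:,0]))
cv2.imwrite('pics/w5.png',cv2.resize(d['image'][200:400,200:440,::-1],None,fx=3,fy=3,interpolation=cv2.INTER_CUBIC))
E
```

```text
time_s: 5.05
eef_pos: [0.47, -0.3374, 0.0474]
ee_rot: [-0.141, 0.138, -0.692, 0.695]
wrist_force: [-1.0, 0.2, -0.4]
grip_width: 0.0003
[ 0.47   -0.3374  0.0474] 0.00027580287804096504 [-0.9801  0.1513 -0.3788]
tip 0 [317.3704 284.6744] [317.313  264.9549] [317.4273 303.4133]
tip 0.01 [317.3146 293.7289] [317.2517 273.2444] [317.3769 313.0952]
tip 0.019 [317.2599 302.6673] [317.1913 281.4697] [317.3277 322.6035]
tip 0.03 [317.1867 314.7539] [317.1097 292.6614] [317.2622 335.38  ]
```

View pics/w5.png

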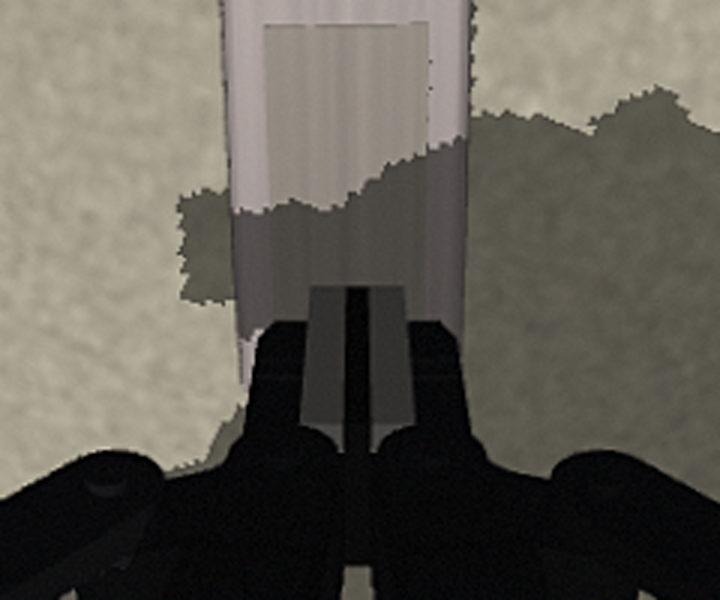

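```bash

python3 - <<'E'
from h import *
np.set_printoptions(precision=4,suppress=True)
d=snap('scene')
s=d['st'];M=toolR(s);e=np.array(s['eef_pos']);print(e)
im=d['image'][:,:,::-1].copy()
b=cv2.resize(im[230:350,180:300],None,fx=5,fy=5,interpolation=cv2.INTER_CUBIC)
for h in(0,.01,.02,.03):
    p=(proj(d,e-h*M[:,1])-[180,230])*5; print(h,p)
    cv2.drawMarker(b,tuple(int(v) for v in p),(0,0,255),cv2.MARKER_CROSS,8,1)
cv2.imwrite('pics/s5.png',b)
E
```

```text
[ 0.469  -0.3366  0.0451]
0 [284.8368 382.4914]
0.01 [282.8701 364.4093]
0.02 [280.8805 346.1174]
0.03 [278.8677 327.6121]
```

View pics/s5.png

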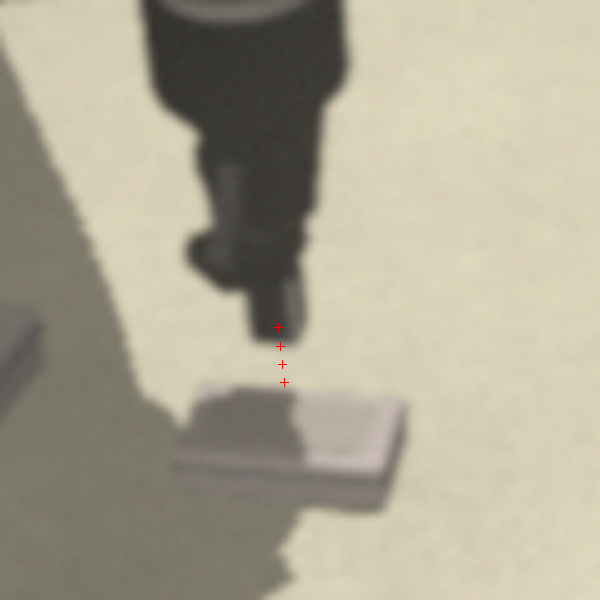

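The shut fingertips end about 22-27 mm behind the reported TCP; scene crop row 342 falls at h≈0.022. The real tip offset is therefore larger than stated. I'll open and descend further in steps while watching force.

```bash

python3 -m jog '[{"hand":-1,"tx":0,"ty":0,"tz":0,"rx":0,"ry":0,"rz":0},{"hand":-1,"tx":0,"ty":0,"tz":0,"rx":0,"ry":0,"rz":0},{"hand":-1,"tx":0,"ty":0,"tz":0,"rx":0,"ry":0,"rz":0},{"hand":-1,"tx":0,"ty":0,"tz":0,"rx":0,"ry":0,"rz":0},{"hand":-1,"tx":0,"ty":0.25,"tz":0,"rx":0,"ry":0,"rz":0},{"hand":-1,"tx":0,"ty":0.25,"tz":0,"rx":0,"ry":0,"rz":0},{"hand":-1,"tx":0,"ty":0,"tz":0,"rx":0,"ry":0,"rz":0}]'
python3 - <<'E'
from h import *
todo([.4705,-.3375,-.018],-67.3)
E
```

```text
time_s: 6.02
eef_pos: [0.4675, -0.3356, -0.0093]
ee_rot: [0.139, -0.14, 0.694, -0.693]
wrist_force: [0.6, -0.6, 0.5]
grip_width: 0.0853
t 6.03 pos [ 0.4675 -0.3356 -0.0093] F [ 0.59 -0.58  0.52] w 0.0853
tx,ty,tz [-0.02   0.087  0.029] tooly [-0.0016  0.001  -1.    ]
yaw now -67.28487273718628 ry 0.00016808069793022975
level rx,ry,rz [0.001  0.     0.0007]
```

```bash

python3 -m jog '[{"hand":-1,"tx":-0.02,"ty":0.05,"tz":0.03,"rx":0,"ry":0,"rz":0},{"hand":-1,"tx":0,"ty":0,"tz":0,"rx":0,"ry":0,"rz":0}]'
python3 - <<'E'
from h import *
todo([.4705,-.3375,-.018],-67.3)
d=snap('scene'); im=d['image'][:,:,::-1]
cv2.imwrite('pics/s6.png',cv2.resize(im[230:350,180:300],None,fx=5,fy=5,interpolation=cv2.INTER_CUBIC))
E
```

```text
time_s: 6.28
eef_pos: [0.4715, -0.3382, -0.0129]
ee_rot: [-0.139, 0.139, -0.693, 0.693]
wrist_force: [-1.1, -0.0, 0.5]
grip_width: 0.0855
t 6.28 pos [ 0.4715 -0.3382 -0.0129] F [-1.08 -0.02  0.47] w 0.0855
tx,ty,tz [ 0.006  0.051 -0.01 ] tooly [-1.e-04 -1.e-04 -1.e+00]
yaw now -67.28152042481277 ry 0.00020532861319142942
level rx,ry,rz [-0.0001  0.      0.0001]
```

View pics/s6.png

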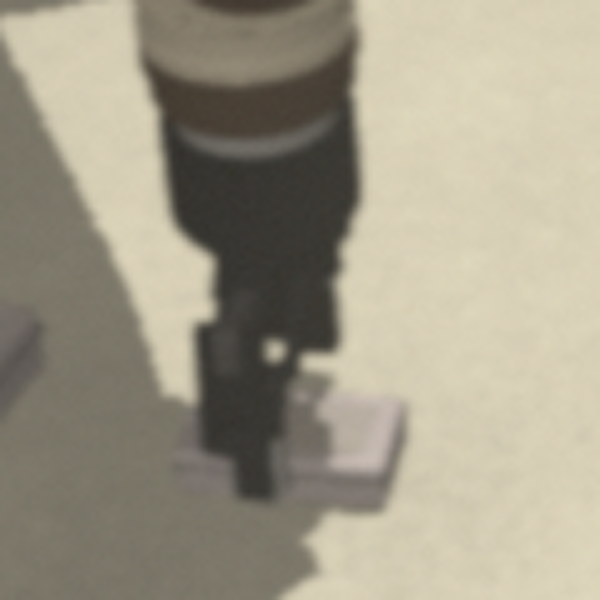

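```bash

python3 - <<'E'
from h import *
d=snap('scene')
s=d['st'];M=toolR(s);e=np.array(s['eef_pos']);print(e)
for h in(.02,.03,.04,.05):
  for j in (.043,.057):
    for x in(-.011,.011): print(h,j,x,(proj(d,e-h*M[:,1]+M[:,2]*j+M[:,0]*x)-[180,230])*5)
E
```

```text
[ 0.47163213 -0.33834567 -0.01241629]
0.02 0.043 -0.011 [295.19451002 527.72714407]
0.02 0.043 0.011 [242.60791778 523.10985063]
0.02 0.057 -0.011 [286.75374375 552.52603287]
0.02 0.057 0.011 [233.5486753  547.81669321]
0.03 0.043 -0.011 [293.26859079 510.20918704]
0.03 0.043 0.011 [240.37585885 505.59049557]
0.03 0.057 -0.011 [284.75427839 534.94400769]
0.03 0.057 0.011 [231.2358069  530.23280103]
0.04 0.043 -0.011 [291.31987295 492.48385616]
0.04 0.043 0.011 [238.11741632 487.86405654]
0.04 0.057 -0.011 [282.73085597 517.15131934]
0.04 0.057 0.011 [228.89526776 512.43853839]
0.05 0.043 -0.011 [289.34794925 474.54744724]
0.05 0.043 0.011 [235.83211962 469.92684001]
0.05 0.057 -0.011 [280.68304332 499.14415884]
0.05 0.057 0.011 [226.52655832 494.4301073 ]
```

```bash

python3 -m jog '[{"hand":-1,"tx":0.01,"ty":0.12,"tz":-0.01,"rx":0,"ry":0,"rz":0},{"hand":1,"tx":0,"ty":0,"tz":0,"rx":0,"ry":0,"rz":0},{"hand":1,"tx":0,"ty":0,"tz":0,"rx":0,"ry":0,"rz":0},{"hand":1,"tx":0,"ty":0,"tz":0,"rx":0,"ry":0,"rz":0},{"hand":1,"tx":0,"ty":0,"tz":0,"rx":0,"ry":0,"rz":0},{"hand":1,"tx":0,"ty":0,"tz":0,"rx":0,"ry":0,"rz":0}]'
python3 - <<'E'
from h import *
todo([.4705,-.3375,-.024],-67.3)
d=snap('wrist','w7.png')
d=snap('scene'); im=d['image'][:,:,::-1]
cv2.imwrite('pics/s7.png',cv2.resize(im[230:350,180:300],None,fx=5,fy=5,interpolation=cv2.INTER_CUBIC))
E
```

```text
time_s: 7.12
eef_pos: [0.4704, -0.3379, -0.0245]
ee_rot: [-0.14, 0.139, -0.693, 0.694]
wrist_force: [1.1, 0.4, -0.3]
grip_width: 0.045
t 7.12 pos [ 0.4704 -0.3379 -0.0245] F [ 1.05  0.42 -0.35] w 0.045
tx,ty,tz [-0.002 -0.005 -0.004] tooly [ 0.0013 -0.0011 -1.    ]
yaw now -67.2814201433546 ry 0.00020644285161558349
level rx,ry,rz [-0.001  -0.     -0.0005]
```

View pics/w7.png

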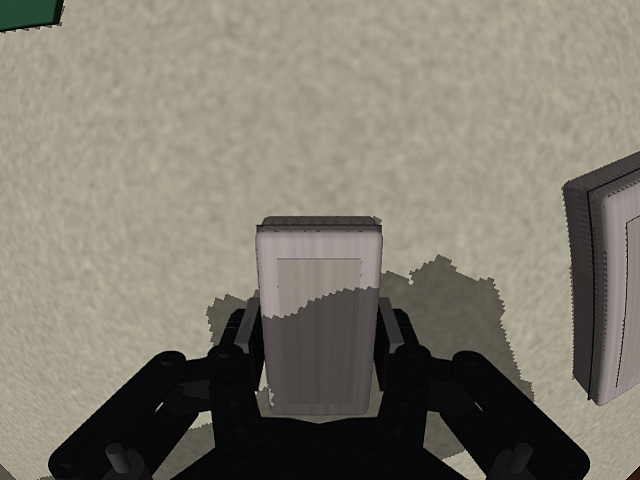

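View pics/s7.png

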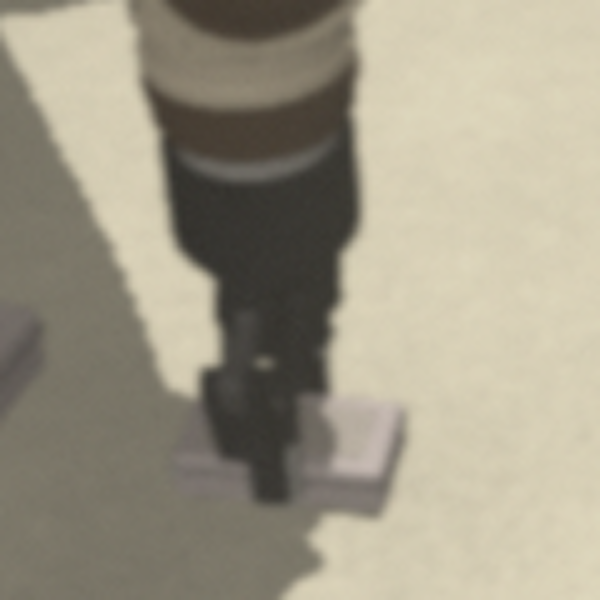

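Gripped with an opening of 0.045 m, and symmetric: the tin spans columns 257-382 and is centred on the tool. I'll lift and refine the lane fit.

```bash

python3 -m jog '[{"hand":1,"tx":0,"ty":-0.4,"tz":0,"rx":0,"ry":0,"rz":0},{"hand":1,"tx":0,"ty":-0.5,"tz":0,"rx":0,"ry":0,"rz":0},{"hand":1,"tx":0,"ty":-0.3,"tz":0,"rx":0,"ry":0,"rz":0},{"hand":1,"tx":0,"ty":0,"tz":0,"rx":0,"ry":0,"rz":0}]'
python3 - <<'E'
from h import *
from scipy.optimize import least_squares
np.set_printoptions(precision=4,suppress=True)
d=snap('top','t8.png')
px=lambda a,b:(110+a/2.8,215+b/2.8)
obs=[((632,18),(-.140,-.042,.006)),((655,120),(-.140,.042,.006)),((117,110),(.265,-.042,.048)),((133,214),(.265,.042,.048))]
def P(q,l):
    c,s=np.cos(q[2]),np.sin(q[2]); return [q[0]+c*l[0]-s*l[1],q[1]+s*l[0]+c*l[1],l[2]]
def res(q,o=obs): return np.concatenate([proj(d,P(q,l))-px(*c) for c,l in o])
r=least_squares(res,[.55,-.03,1.8]); print(r.x,np.degrees(r.x[2]),r.fun.reshape(-1,2))
todo([*P(r.x,(-.09,0,0))[:2],.06],np.degrees(r.x[2])-90)
E
```

```text
time_s: 7.72
eef_pos: [0.4695, -0.3372, 0.0974]
ee_rot: [0.139, -0.14, 0.694, -0.693]
wrist_force: [1.0, -0.1, -2.0]
grip_width: 0.0451
[ 0.5586 -0.0305  1.7944] 102.80924717150896 [[ 1.2107 -0.2556]
 [ 1.1494 -0.3218]
 [-1.095  -0.6809]
 [-1.1416  1.0269]]
t 7.78 pos [ 0.4689 -0.3368  0.0958] F [-1.05  0.09 -1.75] w 0.0449
tx,ty,tz [-1.857  0.358 -1.592] tooly [-0.0028  0.0017 -1.    ]
yaw now -67.28251708670003 ry -0.8899084917578775
level rx,ry,rz [0.0017 0.     0.0012]
```

```bash

python3 -m jog '[{"hand":1,"tx":-0.46,"ty":0,"tz":-0.40,"rx":0,"ry":0,"rz":0},{"hand":1,"tx":-0.46,"ty":0,"tz":-0.40,"rx":0,"ry":0,"rz":0},{"hand":1,"tx":-0.46,"ty":0,"tz":-0.40,"rx":0,"ry":0,"rz":0},{"hand":1,"tx":-0.46,"ty":0,"tz":-0.40,"rx":0,"ry":0,"rz":0},{"hand":1,"tx":0,"ty":0,"tz":0,"rx":0,"ry":-0.111,"rz":0},{"hand":1,"tx":0,"ty":0,"tz":0,"rx":0,"ry":-0.111,"rz":0},{"hand":1,"tx":0,"ty":0,"tz":0,"rx":0,"ry":-0.111,"rz":0},{"hand":1,"tx":0,"ty":0,"tz":0,"rx":0,"ry":-0.111,"rz":0},{"hand":1,"tx":0,"ty":0,"tz":0,"rx":0,"ry":-0.111,"rz":0},{"hand":1,"tx":0,"ty":0,"tz":0,"rx":0,"ry":-0.111,"rz":0},{"hand":1,"tx":0,"ty":0,"tz":0,"rx":0,"ry":-0.111,"rz":0},{"hand":1,"tx":0,"ty":0,"tz":0,"rx":0,"ry":-0.111,"rz":0}]'
python3 - <<'E'
from h import *
q=[.5586,-.0305,1.7944]
todo([q[0]-.09*np.cos(q[2]),q[1]-.09*np.sin(q[2]),.06],12.8)
d=snap('wrist','w9.png')
snap('scene','s9.png')
E
```

```text
time_s: 9.28
eef_pos: [0.57, -0.1084, 0.0679]
ee_rot: [-0.556, 0.566, -0.442, 0.418]
wrist_force: [0.1, -1.4, -1.4]
grip_width: 0.0451
t 9.28 pos [ 0.57   -0.1084  0.0679] F [ 0.15 -1.41 -1.39] w 0.0451
tx,ty,tz [0.119 0.075 0.06 ] tooly [-0.0353  0.0091 -0.9993]
yaw now 15.108768518170132 ry 0.025652983535223623
level rx,ry,rz [ 0.0202 -0.     -0.0115]
```

View pics/w9.png

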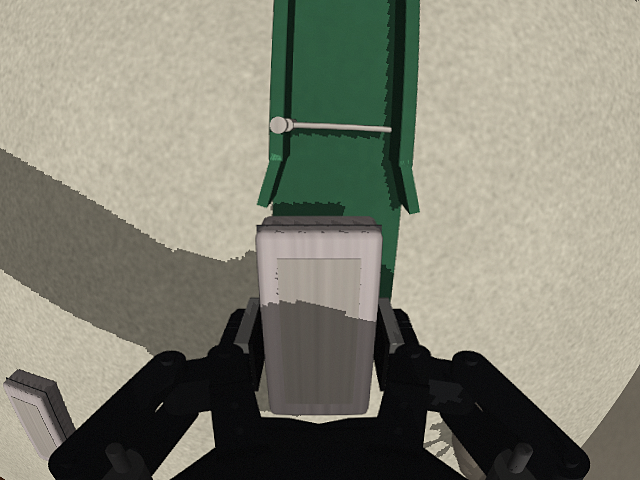

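View pics/s9.png

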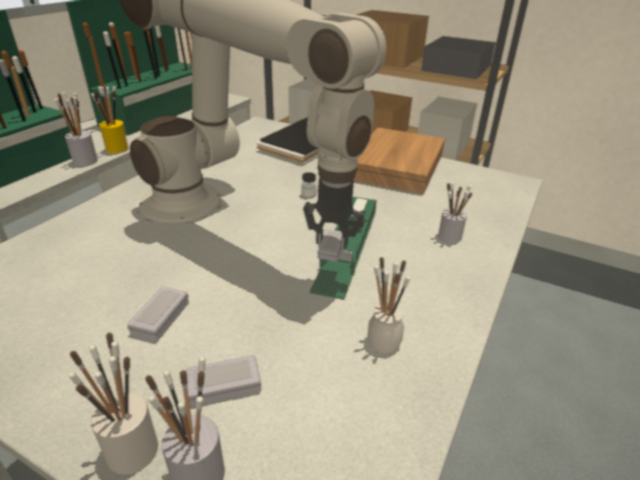

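The wrist view shows the gate bar from the hinge at (279,125) to the tip at (391,129), with the tin held squarely. The tool has tilted about 2°, so I'll level it and shift.

```bash

python3 -m jog '[{"hand":1,"tx":0.12,"ty":0,"tz":0.06,"rx":0.02,"ry":0.026,"rz":-0.0115},{"hand":1,"tx":0,"ty":0,"tz":0,"rx":0,"ry":0,"rz":0},{"hand":1,"tx":0,"ty":0,"tz":0,"rx":0,"ry":0,"rz":0}]'
python3 - <<'E'
from h import *
q=[.5586,-.0305,1.7944]
todo([q[0]-.09*np.cos(q[2]),q[1]-.09*np.sin(q[2]),.03],12.8)
d=snap('wrist')
b=cv2.resize(d['image'][0:240,220:450,::-1],None,fx=2.5,fy=2.5,interpolation=cv2.INTER_CUBIC)
P=lambda x,y,z:[q[0]+np.cos(q[2])*x-np.sin(q[2])*y,q[1]+np.sin(q[2])*x+np.cos(q[2])*y,z]
def line(a,c,col):
    p=[tuple(int(v) for v in (proj(d,x)-[220,0])*2.5) for x in(a,c)]; cv2.line(b,*p,col,1)
for y in(-.031,.031): line(P(-.02,y,.042),P(.08,y,.042),(0,255,255)); 
for y in(-.039,.039): line(P(-.02,y,.042),P(.08,y,.042),(0,128,255)); 
for y in(-.042,.042): line(P(-.1,y,.006),P(-.045,y,.006),(0,0,255))
line(P(0,.03,.035),P(0,-.027,.035),(255,0,255))
cv2.imwrite('pics/w10.png',b)
E
```

```text
time_s: 9.75
eef_pos: [0.5773, -0.118, 0.0643]
ee_rot: [-0.548, 0.55, -0.447, 0.444]
wrist_force: [-1.4, 0.5, -2.1]
grip_width: 0.0455
t 9.75 pos [ 0.5773 -0.118   0.0643] F [-1.42  0.48 -2.1 ] w 0.0455
tx,ty,tz [0.005 0.343 0.014] tooly [-5.1e-03  2.0e-04 -1.0e+00]
yaw now 11.930474782048478 ry -0.009661391310572438
level rx,ry,rz [ 0.0031 -0.     -0.0008]
```

View pics/w10.png

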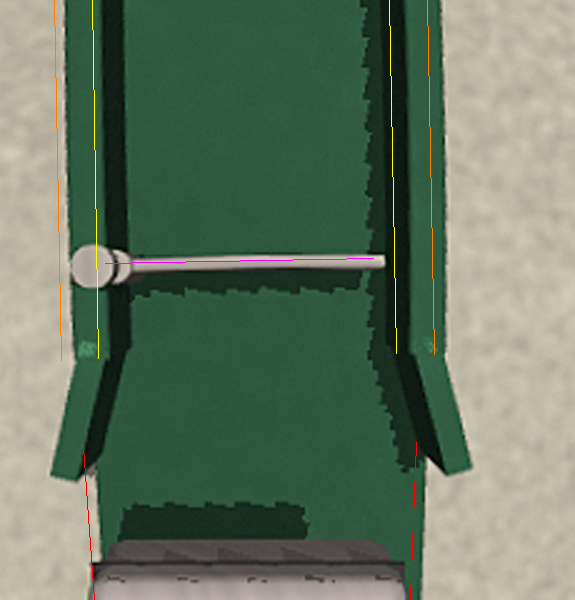

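The overlay sits about 10 px (2 mm) left of the true walls; gate line and angle agree. I'll shift the lane origin 2 mm to lane right, to (0.5606, -0.0301).

```bash
cat >> h.py <<'E'
q=np.array([.5606,-.0301,1.7944])
def LP(x,y=0,z=0): return np.array([q[0]+np.cos(q[2])*x-np.sin(q[2])*y,q[1]+np.sin(q[2])*x+np.cos(q[2])*y,z])
def inlane(p):
    dx=np.array(p[:2])-q[:2]; c,s=np.cos(q[2]),np.sin(q[2]); return np.array([c*dx[0]+s*dx[1],-s*dx[0]+c*dx[1],p[2]])
def rep(x=None,z=None,y=0):
    s=ctrl.sense(); l=inlane(s['eef_pos']); F=np.array(s['wrist_force']); c,sn=np.cos(q[2]),np.sin(q[2])
    print('lane mm',np.round(l*1000,1),'F lane',np.round([c*F[0]+sn*F[1],-sn*F[0]+c*F[1],F[2]],2))
    if x is not None: todo(LP(x,y,z),12.8)
E
python3 - <<'E'
from h import *
rep(-.088,-.010)
E
```

```text
lane mm [-89.5   3.2  64.4] F lane [ 0.18 -0.25 -1.49]
t 9.8 pos [ 0.5773 -0.118   0.0644] F [ 0.21  0.23 -1.49] w 0.0454
tx,ty,tz [-0.014  0.743  0.035] tooly [-5.e-03  1.e-04 -1.e+00]
yaw now 11.947139500941834 ry -0.009476227767312967
level rx,ry,rz [ 0.0031 -0.     -0.0007]
```

```bash

python3 -m jog '[{"hand":1,"tx":-0.014,"ty":0.2,"tz":0.035,"rx":0.003,"ry":-0.009,"rz":0},{"hand":1,"tx":0,"ty":0.25,"tz":0,"rx":0,"ry":0,"rz":0},{"hand":1,"tx":0,"ty":0.2,"tz":0,"rx":0,"ry":0,"rz":0},{"hand":1,"tx":0,"ty":0,"tz":0,"rx":0,"ry":0,"rz":0}]'
python3 - <<'E'
from h import *
rep(-.088,-.018)
d=snap('wrist','w11.png')
E
```

```text
time_s: 10.3
eef_pos: [0.5803, -0.1149, -0.0023]
ee_rot: [0.552, -0.552, 0.442, -0.441]
wrist_force: [0.1, -1.3, -0.7]
grip_width: 0.0451
lane mm [-87.1  -0.4  -2.3] F lane [-1.25  0.17 -0.65]
t 10.3 pos [ 0.5803 -0.1149 -0.0023] F [ 0.11 -1.25 -0.65] w 0.0451
tx,ty,tz [ 0.009  0.157 -0.004] tooly [-0.0014  0.0017 -1.    ]
yaw now 12.684648589284114 ry -0.0012816823412876489
level rx,ry,rz [ 0.0007  0.     -0.0013]
```

View pics/w11.png

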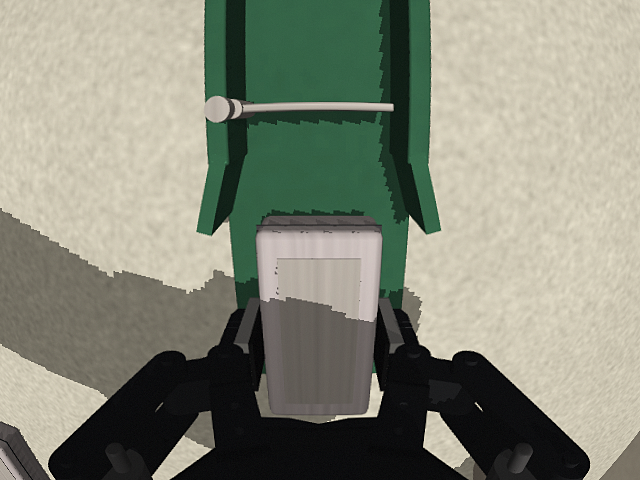

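The tin at columns 258-381 is centred in the channel (245-391). I'll lower it onto the apron.

```bash

python3 -m jog '[{"hand":1,"tx":0,"ty":0.1,"tz":0,"rx":0,"ry":0,"rz":0},{"hand":1,"tx":0,"ty":0.03,"tz":0,"rx":0,"ry":0,"rz":0},{"hand":1,"tx":0,"ty":0,"tz":0,"rx":0,"ry":0,"rz":0}]'
python3 -c "
from h import *
rep(-.088,-.018)"
```

```text
time_s: 10.72
eef_pos: [0.5822, -0.1152, -0.0127]
ee_rot: [0.553, -0.551, 0.441, -0.442]
wrist_force: [-0.2, 0.7, -1.4]
grip_width: 0.0452
lane mm [-87.8  -2.2 -12.7] F lane [ 0.73  0.06 -1.4 ]
t 10.72 pos [ 0.5822 -0.1152 -0.0127] F [-0.22  0.7  -1.4 ] w 0.0452
tx,ty,tz [ 0.003  0.053 -0.022] tooly [ 2.9e-03  9.0e-04 -1.0e+00]
yaw now 12.673975527001094 ry -0.0014002719222100761
level rx,ry,rz [-0.0019  0.     -0.0002]
```

```bash

python3 -m jog '[{"hand":1,"tx":0,"ty":0.04,"tz":-0.02,"rx":0,"ry":0,"rz":0},{"hand":1,"tx":0,"ty":0.015,"tz":0,"rx":0,"ry":0,"rz":0},{"hand":1,"tx":0,"ty":0.015,"tz":0,"rx":0,"ry":0,"rz":0},{"hand":1,"tx":0,"ty":0,"tz":0,"rx":0,"ry":0,"rz":0}]'
python3 -c "
from h import *
rep(-.088,-.0185)"
```

```text
time_s: 11.22
eef_pos: [0.5808, -0.1158, -0.0182]
ee_rot: [0.553, -0.551, 0.441, -0.443]
wrist_force: [-0.4, -0.2, -1.4]
grip_width: 0.0454
lane mm [-88.1  -0.7 -18.2] F lane [-0.1   0.38 -1.43]
t 11.22 pos [ 0.5808 -0.1158 -0.0182] F [-0.35 -0.18 -1.43] w 0.0454
tx,ty,tz [-0.001  0.003 -0.007] tooly [ 5.e-03  5.e-04 -1.e+00]
yaw now 12.666936540824668 ry -0.001478482879725915
level rx,ry,rz [-0.0032  0.      0.0004]
```

```bash

python3 -m jog '[{"hand":1,"tx":0,"ty":0.015,"tz":0,"rx":-0.003,"ry":0,"rz":0},{"hand":1,"tx":0,"ty":0,"tz":0,"rx":0,"ry":0,"rz":0}]'
python3 -c "
from h import *
rep(-.088,-.0185)"
```

```text
time_s: 11.48
eef_pos: [0.581, -0.1159, -0.0184]
ee_rot: [-0.552, 0.552, -0.441, 0.442]
wrist_force: [-0.4, 0.5, -2.3]
grip_width: 0.0452
lane mm [-88.2  -0.8 -18.4] F lane [ 0.61  0.24 -2.32]
t 11.47 pos [ 0.581  -0.1159 -0.0184] F [-0.37  0.54 -2.32] w 0.0452
tx,ty,tz [-0.002  0.001 -0.008] tooly [ 9.e-04 -9.e-04 -1.e+00]
yaw now 12.666404247068197 ry -0.00148439725479774
level rx,ry,rz [-0.0005  0.      0.0007]
```

```bash

python3 -m jog '[{"hand":1,"tx":0,"ty":0.02,"tz":0,"rx":0,"ry":0,"rz":0},{"hand":1,"tx":0,"ty":0,"tz":0,"rx":0,"ry":0,"rz":0}]'
python3 -c "
from h import *
rep(-.088,-.0185)"
```

```text
time_s: 11.72
eef_pos: [0.5813, -0.116, -0.0183]
ee_rot: [0.552, -0.552, 0.441, -0.443]
wrist_force: [0.3, 0.0, -1.4]
grip_width: 0.045
lane mm [-88.3  -1.1 -18.3] F lane [-0.05 -0.29 -1.35]
t 11.72 pos [ 0.5813 -0.116  -0.0183] F [ 0.3   0.02 -1.35] w 0.045
tx,ty,tz [-0.003  0.002 -0.011] tooly [ 0.0023 -0.0012 -1.    ]
yaw now 12.667373731003588 ry -0.0014736252110713129
level rx,ry,rz [-0.0012  0.      0.0011]
```

```bash

python3 -m jog '[{"hand":1,"tx":0,"ty":0.03,"tz":0,"rx":0,"ry":0,"rz":0}]'
python3 -c "
from h import *
rep(-.088,-.0185)"
```

```text
time_s: 11.85
eef_pos: [0.5816, -0.1161, -0.0186]
ee_rot: [0.552, -0.552, 0.44, -0.443]
wrist_force: [-15.1, 4.6, 40.7]
grip_width: 0.0451
lane mm [-88.5  -1.4 -18.6] F lane [ 7.8  13.69 40.75]
t 11.85 pos [ 0.5816 -0.1161 -0.0186] F [-15.08   4.57  40.75] w 0.0451
tx,ty,tz [-0.005 -0.001 -0.014] tooly [ 0.0037 -0.0016 -1.    ]
yaw now 12.667435352038373 ry -0.0014729405329069955
level rx,ry,rz [-0.0021  0.      0.0015]
```

The force jumped to about 40 N vertical, so the tin is on the floor. I'll relax and release.

```bash

python3 -m jog '[{"hand":1,"tx":0,"ty":0,"tz":0,"rx":0,"ry":0,"rz":0}]'
python3 -m jog '[{"hand":-0.6,"tx":0,"ty":0,"tz":0,"rx":0,"ry":0,"rz":0},{"hand":-0.6,"tx":0,"ty":0,"tz":0,"rx":0,"ry":0,"rz":0},{"hand":-0.6,"tx":0,"ty":0,"tz":0,"rx":0,"ry":0,"rz":0},{"hand":-0.6,"tx":0,"ty":-0.3,"tz":0,"rx":0,"ry":0,"rz":0},{"hand":-0.6,"tx":0,"ty":-0.5,"tz":0,"rx":0,"ry":0,"rz":0},{"hand":-0.6,"tx":0,"ty":-0.2,"tz":0,"rx":0,"ry":0,"rz":0},{"hand":-0.6,"tx":0,"ty":0,"tz":0,"rx":0,"ry":0,"rz":0}]'
python3 -c "
from h import *
rep(-.15,.07)
d=snap('wrist','w12.png')"
```

```text
time_s: 11.98
eef_pos: [0.5818, -0.1161, -0.0181]
ee_rot: [0.553, -0.552, 0.44, -0.443]
wrist_force: [-0.2, 0.5, -2.4]
grip_width: 0.0453
time_s: 12.85
eef_pos: [0.5807, -0.1158, 0.0816]
ee_rot: [-0.552, 0.552, -0.441, 0.442]
wrist_force: [-0.2, -0.3, -0.5]
grip_width: 0.0684
lane mm [-88.   -0.6  81.6] F lane [-0.27  0.23 -0.54]
t 12.85 pos [ 0.5807 -0.1158  0.0816] F [-0.16 -0.31 -0.54] w 0.0684
tx,ty,tz [ 0.62   0.117 -0.004] tooly [ 9.e-04 -1.e-03 -1.e+00]
yaw now 12.663441316599812 ry -0.0015173187044464638
level rx,ry,rz [-0.0004  0.      0.0008]
```

View pics/w12.png

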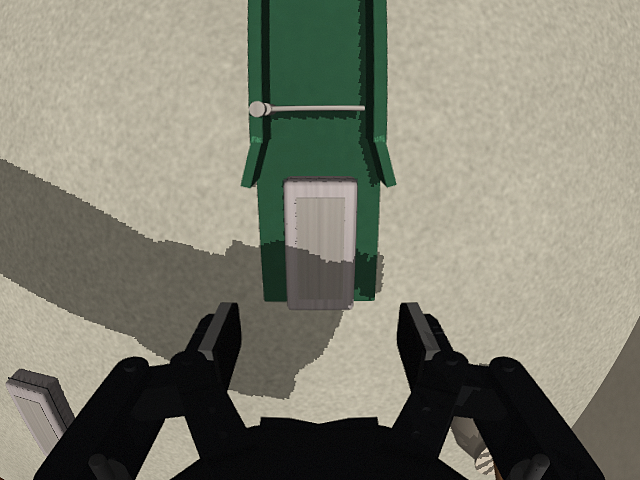

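The tin lies centred and straight on the apron, at columns 284-356 with the floor at 258-380. I'll close the hand to a narrow pusher, move behind the tin, and measure the tip height before going down.

```bash

python3 -m jog '[{"hand":0.8,"tx":0.4,"ty":0,"tz":0,"rx":0,"ry":0,"rz":0},{"hand":0.8,"tx":0.38,"ty":0,"tz":0,"rx":0,"ry":0,"rz":0},{"hand":0.8,"tx":0,"ty":0.2,"tz":0,"rx":0,"ry":0,"rz":0},{"hand":0.8,"tx":0,"ty":0.3,"tz":0,"rx":0,"ry":0,"rz":0},{"hand":0.8,"tx":0,"ty":0.1,"tz":0,"rx":0,"ry":0,"rz":0},{"hand":0.8,"tx":0,"ty":0,"tz":0,"rx":0,"ry":0,"rz":0}]'
python3 - <<'E'
from h import *
rep(-.165,-.008)
d=snap('scene'); s=d['st'];M=toolR(s);e=np.array(s['eef_pos'])
b=cv2.resize(d['image'][170:320,260:410,::-1],None,fx=4,fy=4,interpolation=cv2.INTER_CUBIC)
for h in np.arange(0,.08,.01):
  for x,z,c in((-.011,.018,(0,0,255)),(.011,.018,(0,255,0)),(.011,-.018,(255,0,0))):
    p=(proj(d,e-h*M[:,1]+x*M[:,0]+z*M[:,2])-[260,170])*4
    cv2.drawMarker(b,tuple(int(v) for v in p),c,cv2.MARKER_CROSS,6,1)
cv2.imwrite('pics/s13.png',b)
E
```

```text
time_s: 13.65
eef_pos: [0.5944, -0.193, 0.01]
ee_rot: [-0.551, 0.554, -0.445, 0.438]
wrist_force: [-0.0, 0.0, 0.4]
grip_width: 0.0084
lane mm [-166.3    3.2   10. ] F lane [0.05 0.04 0.43]
t 13.65 pos [ 0.5944 -0.193   0.01  ] F [-0.05  0.04  0.43] w 0.0084
tx,ty,tz [-0.012  0.18   0.034] tooly [-0.0098  0.0023 -0.9999]
yaw now 12.704001264688724 ry -0.0010666526145696605
level rx,ry,rz [ 0.0058 -0.     -0.0028]
```

View pics/s13.png

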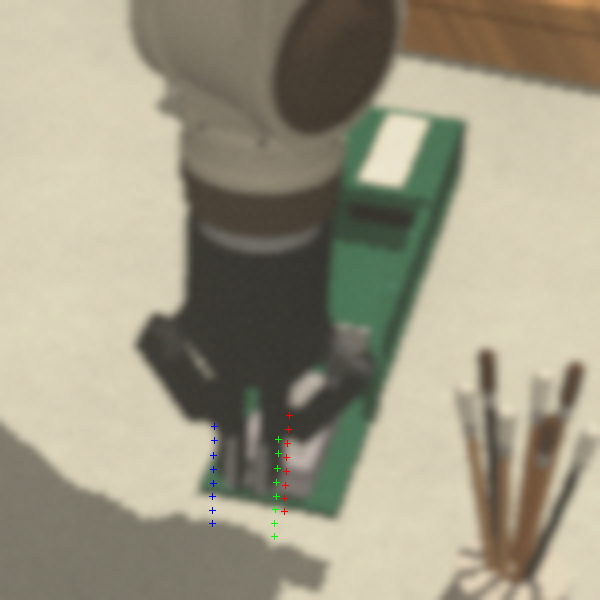

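The tips are about 25 mm behind the TCP (rows 492-500), and the knuckles about 45 mm above the tips, clear of the 42 mm walls. So TCP z ≈ -0.013 gives tips at about 12 mm.

```bash

python3 -m jog '[{"hand":0.8,"tx":0,"ty":0.1,"tz":0.034,"rx":0.006,"ry":-0.001,"rz":-0.003},{"hand":0.8,"tx":0,"ty":0.12,"tz":0,"rx":0,"ry":0,"rz":0},{"hand":0.8,"tx":0,"ty":0,"tz":0,"rx":0,"ry":0,"rz":0}]'
python3 - <<'E'
from h import *
rep(-.165,-.013)
snap('wrist','w14.png')
d=snap('scene')
cv2.imwrite('pics/s14.png',cv2.resize(d['image'][170:320,260:410,::-1],None,fx=4,fy=4,interpolation=cv2.INTER_CUBIC))
E
```

```text
time_s: 14.08
eef_pos: [0.5992, -0.1921, -0.0111]
ee_rot: [0.553, -0.552, 0.439, -0.442]
wrist_force: [-0.2, 0.5, 0.3]
grip_width: 0.0086
lane mm [-166.5   -1.7  -11.1] F lane [0.55 0.11 0.28]
t 14.07 pos [ 0.5992 -0.1921 -0.0111] F [-0.23  0.51  0.28] w 0.0086
tx,ty,tz [-0.015  0.019 -0.017] tooly [ 0.0044 -0.0014 -1.    ]
yaw now 12.838610906074466 ry 0.00042901006749408076
level rx,ry,rz [-0.0025 -0.      0.0015]
```

View pics/w14.png

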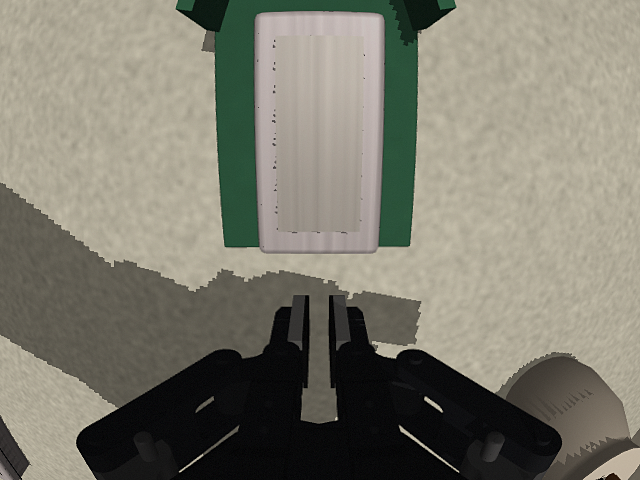

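View pics/s14.png

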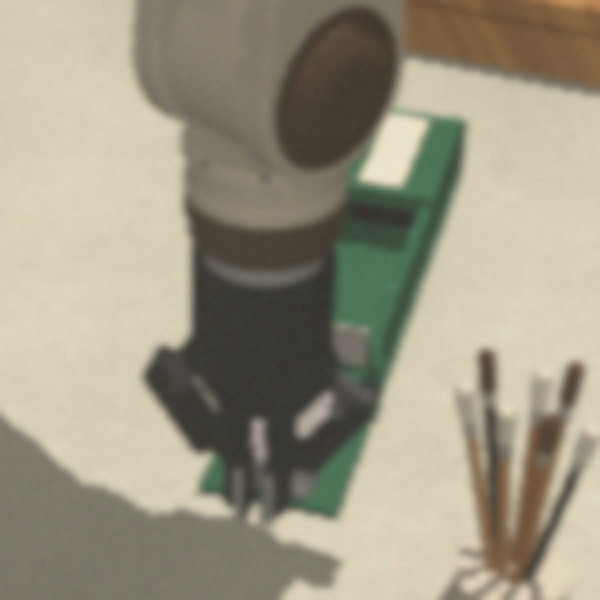

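The hand is lined up behind the tin: finger mid column 320, tin mid 320, tail at row 252. I'll start the push in short steps.

```bash

python3 -m jog '[{"hand":0.8,"tx":-0.15,"ty":0.015,"tz":-0.015,"rx":-0.0025,"ry":0,"rz":0.0015},{"hand":0.8,"tx":-0.12,"ty":0,"tz":0,"rx":0,"ry":0,"rz":0}]'
python3 -c "
from h import *
rep(-.100,-.013)"
```

```text
time_s: 14.42
eef_pos: [0.5922, -0.1656, -0.0111]
ee_rot: [0.553, -0.552, 0.441, -0.442]
wrist_force: [0.6, -0.9, 0.2]
grip_width: 0.0085
lane mm [-139.1   -0.8  -11.1] F lane [-1.01 -0.4   0.21]
t 14.43 pos [ 0.5922 -0.1656 -0.0111] F [ 0.62 -0.89  0.21] w 0.0085
tx,ty,tz [-0.391  0.019 -0.008] tooly [ 1.8e-03 -6.0e-04 -1.0e+00]
yaw now 12.769134280964149 ry -0.00034295243373176415
level rx,ry,rz [-0.0011 -0.      0.0006]
```

```bash

python3 -m jog '[{"hand":0.8,"tx":-0.12,"ty":0,"tz":0,"rx":0,"ry":0,"rz":0},{"hand":0.8,"tx":-0.12,"ty":0,"tz":0,"rx":0,"ry":0,"rz":0}]'
python3 -c "
from h import *
rep(-.08,-.013)"
```

```text
time_s: 14.68
eef_pos: [0.5865, -0.1401, -0.0107]
ee_rot: [0.553, -0.552, 0.44, -0.442]
wrist_force: [-0.2, -0.8, -0.2]
grip_width: 0.0085
lane mm [-113.    -0.9  -10.7] F lane [-0.68  0.4  -0.22]
t 14.68 pos [ 0.5865 -0.1401 -0.0107] F [-0.24 -0.75 -0.22] w 0.0085
tx,ty,tz [-0.33   0.022 -0.009] tooly [ 2.3e-03 -8.0e-04 -1.0e+00]
yaw now 12.802999650630419 ry 3.332945144904897e-05
level rx,ry,rz [-0.0013  0.      0.0008]
```

```bash

python3 -c "
from h import *
snap('wrist','w15.png')"
```

```text
(no output)
```

View pics/w15.png

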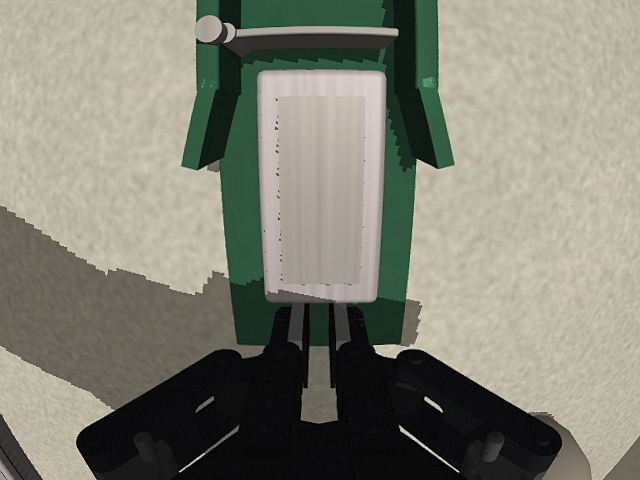

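The finger tips are on the tin's tail at row 302. The tin's front at row 70 is just short of the gate at row 45, and the tin is straight. I'll push through the gate.

```bash

python3 -m jog '[{"hand":0.8,"tx":-0.12,"ty":0.01,"tz":-0.01,"rx":-0.001,"ry":0,"rz":0},{"hand":0.8,"tx":-0.12,"ty":0.01,"tz":0,"rx":0,"ry":0,"rz":0}]'
python3 -c "
from h import *
rep(-.05,-.013)"
```

```text
time_s: 14.98
eef_pos: [0.5812, -0.1161, -0.0113]
ee_rot: [-0.552, 0.553, -0.439, 0.443]
wrist_force: [2.4, -5.6, 3.5]
grip_width: 0.0086
lane mm [-88.4  -1.1 -11.3] F lane [-6.04 -1.13  3.49]
t 14.97 pos [ 0.5812 -0.1161 -0.0113] F [ 2.45 -5.64  3.49] w 0.0086
tx,ty,tz [-0.384  0.015 -0.011] tooly [ 0.0041 -0.004  -1.    ]
yaw now 12.78318141373044 ry -0.00018687318077294574
level rx,ry,rz [-0.002   0.      0.0031]
```

```bash

python3 -m jog '[{"hand":0.8,"tx":-0.12,"ty":0.01,"tz":0,"rx":0,"ry":0,"rz":0},{"hand":0.8,"tx":-0.12,"ty":0,"tz":0,"rx":0,"ry":0,"rz":0}]'
python3 -c "
from h import *
rep(-.03,-.013);snap('wrist','w16.png')"
```

```text
time_s: 15.22
eef_pos: [0.5764, -0.092, -0.0115]
ee_rot: [-0.552, 0.552, -0.438, 0.444]
wrist_force: [-0.0, -2.0, -0.2]
grip_width: 0.0085
lane mm [-63.8  -1.7 -11.5] F lane [-1.94  0.44 -0.19]
t 15.22 pos [ 0.5764 -0.092  -0.0115] F [-0.   -1.99 -0.19] w 0.0085
tx,ty,tz [-0.339  0.012 -0.018] tooly [ 0.0063 -0.0055 -1.    ]
yaw now 12.739007251207598 ry -0.000677697208804457
level rx,ry,rz [-0.0032 -0.      0.0043]
```

View pics/w16.png

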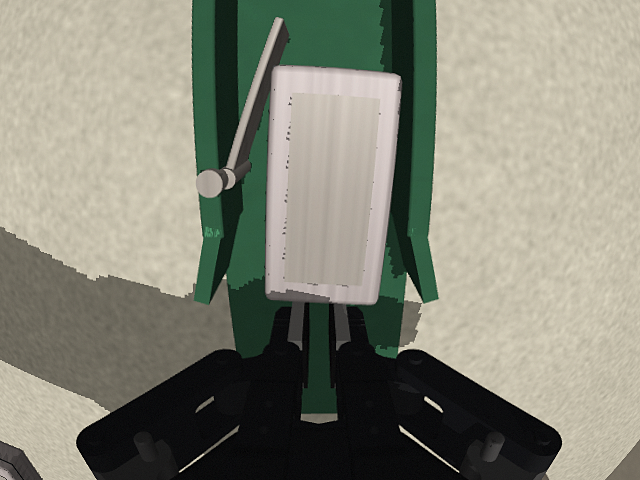

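The gate is open at (255,110) and the tin has yawed slightly towards the right wall. It still has room, so I'll continue.

```bash

python3 -m jog '[{"hand":0.8,"tx":-0.12,"ty":0.01,"tz":-0.02,"rx":-0.003,"ry":0,"rz":0.004},{"hand":0.8,"tx":-0.12,"ty":0,"tz":0,"rx":0,"ry":0,"rz":0}]'
python3 -c "
from h import *
rep(-.02,-.013)"
```

```text
time_s: 15.52
eef_pos: [0.5683, -0.0666, -0.0127]
ee_rot: [0.552, -0.552, 0.442, -0.441]
wrist_force: [0.9, -2.9, 0.3]
grip_width: 0.0085
lane mm [-37.3   0.6 -12.7] F lane [-2.99 -0.29  0.3 ]
t 15.53 pos [ 0.5683 -0.0666 -0.0127] F [ 0.94 -2.85  0.3 ] w 0.0085
tx,ty,tz [-0.173  0.003  0.005] tooly [-7.e-04  7.e-04 -1.e+00]
yaw now 12.756793118188932 ry -0.0004800764645674841
level rx,ry,rz [ 0.0003  0.     -0.0005]
```

```bash

python3 -m jog '[{"hand":0.8,"tx":-0.12,"ty":0.01,"tz":0,"rx":0,"ry":0,"rz":0},{"hand":0.8,"tx":-0.12,"ty":0,"tz":0,"rx":0,"ry":0,"rz":0}]'
python3 -c "
from h import *
rep(0.02,-.013);snap('wrist','w17.png')"
```

```text
time_s: 15.78
eef_pos: [0.5624, -0.0415, -0.014]
ee_rot: [-0.552, 0.552, -0.442, 0.441]
wrist_force: [0.3, -2.2, 1.0]
grip_width: 0.0082
lane mm [-11.5   0.7 -14. ] F lane [-2.2   0.19  1.01]
t 15.78 pos [ 0.5624 -0.0415 -0.014 ] F [ 0.3  -2.19  1.01] w 0.0082
tx,ty,tz [-0.315 -0.009  0.007] tooly [-1.1e-03  9.0e-04 -1.0e+00]
yaw now 12.755631652651617 ry -0.0004929816372042398
level rx,ry,rz [ 0.0006  0.     -0.0007]
```

View pics/w17.png

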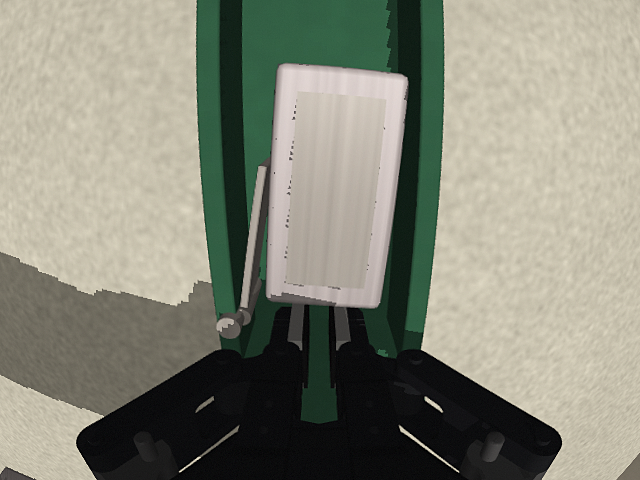

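The tail is now at the gate line, with the leaf resting along the tin's left side and the tin about 4° clockwise. I'll continue with the push point moved slightly right to straighten it.

```bash

python3 -m jog '[{"hand":0.8,"tx":-0.12,"ty":0,"tz":0.02,"rx":0,"ry":0,"rz":0},{"hand":0.8,"tx":-0.12,"ty":0,"tz":0.02,"rx":0,"ry":0,"rz":0}]'
python3 -c "
from h import *
rep(0.04,-.013)"
```

```text
time_s: 16.08
eef_pos: [0.5604, -0.0145, -0.0141]
ee_rot: [0.553, -0.552, 0.442, -0.44]
wrist_force: [0.9, -2.0, 0.9]
grip_width: 0.0084
lane mm [ 15.2  -3.3 -14.1] F lane [-2.09 -0.4   0.94]
t 16.07 pos [ 0.5604 -0.0145 -0.0141] F [ 0.85 -1.95  0.94] w 0.0084
tx,ty,tz [-0.248 -0.01  -0.033] tooly [-0.0017  0.0019 -1.    ]
yaw now 12.784086952005728 ry -0.00017681164438082913
level rx,ry,rz [ 0.0008 -0.     -0.0014]
```

```bash

python3 -m jog '[{"hand":0.8,"tx":-0.12,"ty":0,"tz":0.01,"rx":0,"ry":0,"rz":0},{"hand":0.8,"tx":-0.08,"ty":0,"tz":0,"rx":0,"ry":0,"rz":0}]'
python3 -c "
from h import *
rep(0.06,-.013);snap('wrist','w18.png')"
```

```text
time_s: 16.32
eef_pos: [0.5568, 0.007, -0.0141]
ee_rot: [0.553, -0.553, 0.442, -0.44]
wrist_force: [0.2, -1.3, 0.8]
grip_width: 0.0086
lane mm [ 37.   -4.6 -14.1] F lane [-1.32  0.11  0.8 ]
t 16.32 pos [ 0.5568  0.007  -0.0141] F [ 0.19 -1.31  0.8 ] w 0.0086
tx,ty,tz [-0.23  -0.01  -0.046] tooly [-0.0018  0.0019 -1.    ]
yaw now 12.814639171543206 ry 0.00016265746159120907
level rx,ry,rz [ 0.0008  0.     -0.0014]
```

View pics/w18.png

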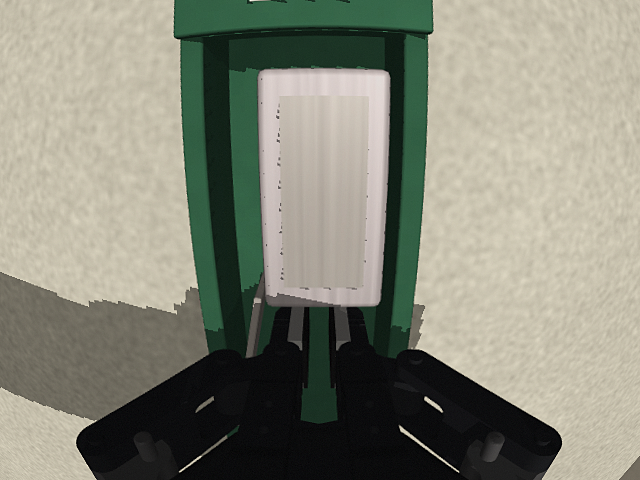

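The tin is straight again: front at row 70 just before the hood, tail at about 48 mm past the gate. Now smaller steps, reading the force after each.

```bash

python3 -m jog '[{"hand":0.8,"tx":-0.06,"ty":0,"tz":-0.01,"rx":0.001,"ry":0,"rz":-0.001},{"hand":0.8,"tx":-0.06,"ty":0,"tz":-0.01,"rx":0,"ry":0,"rz":0}]' >/dev/null
python3 -c "
from h import *
rep()"
python3 -m jog '[{"hand":0.8,"tx":-0.05,"ty":0,"tz":0,"rx":0,"ry":0,"rz":0}]' >/dev/null
python3 -c "
from h import *
rep()"
python3 -m jog '[{"hand":0.8,"tx":-0.04,"ty":0,"tz":0,"rx":0,"ry":0,"rz":0}]' >/dev/null
python3 -c "
from h import *
rep(.07,-.013)"
```

```text
lane mm [ 50.3  -2.3 -14.2] F lane [-1.9  -2.16  0.65]
lane mm [ 55.6  -2.2 -14.2] F lane [-1.96 -0.81  0.4 ]
lane mm [ 59.8  -2.1 -14.2] F lane [-2.52 -0.78  1.81]
t 16.88 pos [ 0.5494  0.0287 -0.0142] F [ 1.32 -2.28  1.81] w 0.0083
tx,ty,tz [-0.102 -0.012 -0.021] tooly [-2.e-04  9.e-04 -1.e+00]
yaw now 12.809778836835267 ry 0.00010865374261407447
level rx,ry,rz [ 0.      0.     -0.0006]
```

```bash

python3 -m jog '[{"hand":0.8,"tx":-0.03,"ty":0,"tz":0,"rx":0,"ry":0,"rz":0}]' >/dev/null
python3 -c "
from h import *
rep()"
python3 -m jog '[{"hand":0.8,"tx":-0.03,"ty":0,"tz":0,"rx":0,"ry":0,"rz":0}]' >/dev/null
python3 -c "
from h import *
rep()"
```

```text
lane mm [ 63.   -2.1 -14.2] F lane [-2.33 -0.97  0.7 ]
lane mm [ 66.2  -2.1 -14.2] F lane [-1.31  0.42  0.53]
```

```bash

python3 -m jog '[{"hand":0.8,"tx":-0.03,"ty":0,"tz":0,"rx":0,"ry":0,"rz":0}]' >/dev/null
python3 -c "
from h import *
rep()"
```

```text
lane mm [ 69.1  -2.  -14.2] F lane [-3.73 -0.68  0.1 ]
```

```bash

python3 -m jog '[{"hand":0.8,"tx":-0.03,"ty":0,"tz":0,"rx":0,"ry":0,"rz":0}]' >/dev/null
python3 -c "
from h import *
rep(.09,-.013)"
```

```text
lane mm [ 71.7  -2.1 -14.1] F lane [-5.28 -0.74 -0.98]
t 17.38 pos [ 0.5468  0.0403 -0.0141] F [ 1.89 -4.98 -0.98] w 0.0086
tx,ty,tz [-0.183 -0.011 -0.021] tooly [ 1.e-04 -6.e-04 -1.e+00]
yaw now 12.76962089320745 ry -0.0003375456310283514
level rx,ry,rz [ 0.     -0.      0.0004]
```

The force rises from about 2 N to 3.7 and then 5.3 N, so contact was at about TCP x = 68-69 mm. I'll continue in 2 mm steps.

```bash

python3 -m jog '[{"hand":0.8,"tx":-0.02,"ty":0,"tz":0,"rx":0,"ry":0,"rz":0}]' >/dev/null
python3 -c "
from h import *
rep()"
```

```text
lane mm [ 73.2  -2.1 -14.1] F lane [-6.01 -0.7  -0.57]
```

```bash

python3 -m jog '[{"hand":0.8,"tx":-0.02,"ty":0,"tz":0,"rx":0,"ry":0,"rz":0}]' >/dev/null
python3 -c "
from h import *
rep();snap('wrist','w19.png')"
```

```text
lane mm [ 74.4  -2.2 -14.1] F lane [-8.16 -0.38  0.08]
```

View pics/w19.png

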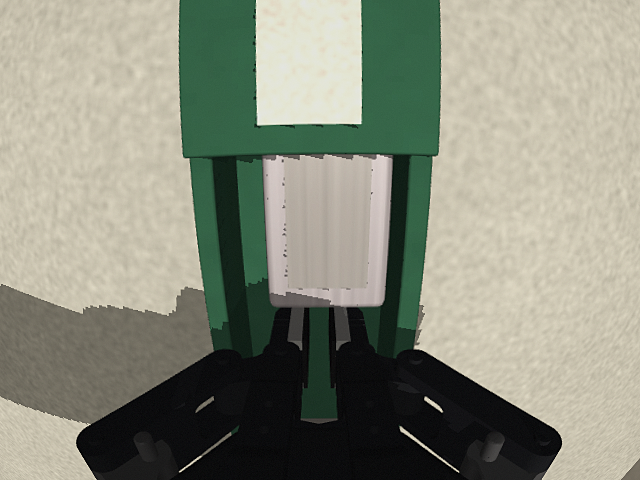

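About 6 mm pressed, both by distance (contact ~68.5 → 74.4) and by force (8.2 N minus ~2 N friction). I'll back off gently a few mm.

```bash

python3 -m jog '[{"hand":0.8,"tx":0.02,"ty":0,"tz":0,"rx":0,"ry":0,"rz":0},{"hand":0.8,"tx":0.02,"ty":0,"tz":0,"rx":0,"ry":0,"rz":0}]' >/dev/null
python3 -c "
from h import *
rep();snap('wrist','w20.png')"
```

```text
lane mm [ 70.8  -2.2 -14.2] F lane [-0.54  0.05  0.03]
```

View pics/w20.png

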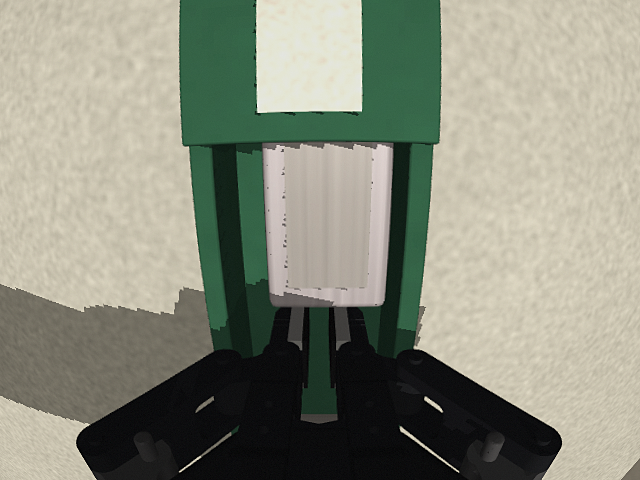

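```bash

python3 -m jog '[{"hand":0.8,"tx":0.02,"ty":0,"tz":0,"rx":0,"ry":0,"rz":0}]' >/dev/null
python3 -c "
from h import *
rep();snap('wrist','w21.png')"
```

```text
lane mm [ 68.9  -2.  -14.3] F lane [0.09 0.05 1.07]
```

View pics/w21.png

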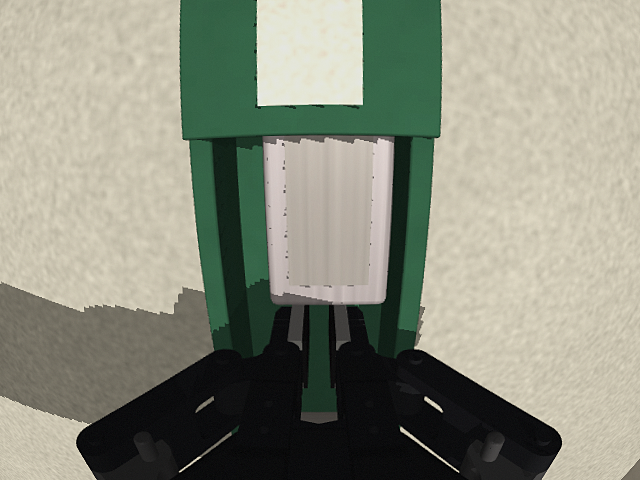

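The hand has come free with zero force. I'll lift straight out.

```bash

python3 -m jog '[{"hand":0.8,"tx":0.01,"ty":-0.05,"tz":0,"rx":0,"ry":0,"rz":0},{"hand":0.8,"tx":0,"ty":-0.2,"tz":0,"rx":0,"ry":0,"rz":0},{"hand":0.8,"tx":0,"ty":-0.5,"tz":0,"rx":0,"ry":0,"rz":0},{"hand":0.8,"tx":0,"ty":-0.5,"tz":0,"rx":0,"ry":0,"rz":0},{"hand":0.8,"tx":0,"ty":-0.2,"tz":0,"rx":0,"ry":0,"rz":0},{"hand":0.8,"tx":0.5,"ty":0,"tz":0,"rx":0,"ry":0,"rz":0},{"hand":0.8,"tx":0.5,"ty":0,"tz":0,"rx":0,"ry":0,"rz":0},{"hand":0.8,"tx":0,"ty":0,"tz":0,"rx":0,"ry":0,"rz":0}]'
python3 -c "
from h import *
rep();snap('wrist','w22.png')
d=snap('top'); 
cv2.imwrite('pics/t22.png',cv2.resize(d['image'][215:315,110:390,::-1],(784,280),interpolation=cv2.INTER_CUBIC))"
```

```text
time_s: 19.15
eef_pos: [0.5699, -0.0624, 0.1381]
ee_rot: [-0.553, 0.553, -0.44, 0.442]
wrist_force: [-0.7, 1.2, -0.8]
grip_width: 0.0087
lane mm [-33.6  -1.9 138.1] F lane [ 1.31  0.4  -0.79]
```

View pics/w22.png

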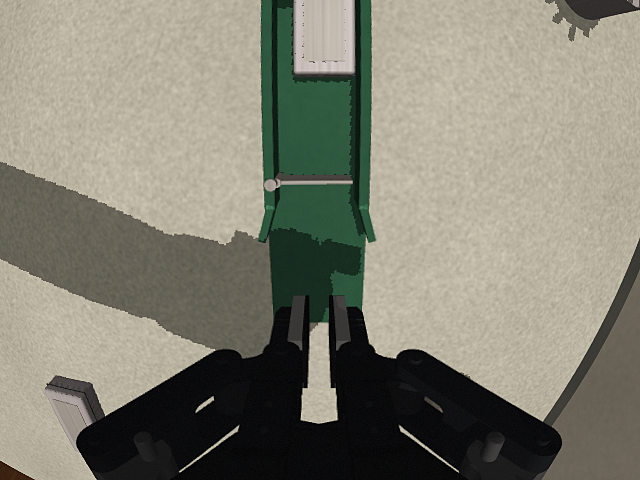

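View pics/t22.png

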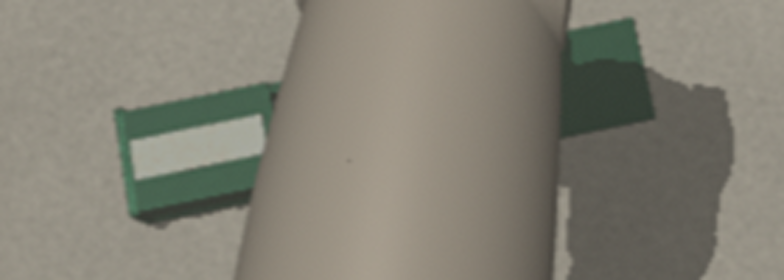

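The gate is shut (bar straight across, row 182), and the tin lies straight with its tail at row 73. I'll check the tail position and that the other things are unmoved.

```bash
python3 - <<'E'
from h import *
np.set_printoptions(precision=4,suppress=True)
d=snap('wrist')
for p in((295,73),(325,73),(353,73)): print('tail',inlane(onz(d,*p,.030))*1000)
for p in((280,181),(352,181)): print('gate',inlane(onz(d,*p,.035))*1000)
for p in((352,72),): print('if bottom',inlane(onz(d,*p,.006))*1000)
d=snap('scene','s23.png')
cv2.imwrite('pics/s23c.png',cv2.resize(d['image'][180:310,290:410,::-1],None,fx=4.5,fy=4.5,interpolation=cv2.INTER_CUBIC))
for t in('jar','pot','ink'):
    print(t,[(round(r['conf'],2),cam2world(d,r['xyz'])) for r in ctrl.spot_in('scene',t)][:2])
E
```

```text
tail [83.5451 15.5662 30.    ]
tail [83.4429 -6.368  30.    ]
tail [ 83.8218 -26.8878  30.    ]
gate [ 2.6984 27.046  35.    ]
gate [  2.7657 -26.8558  35.    ]
if bottom [ 87.2979 -28.263    6.    ]
jar [(0.55, array([ 0.7663, -0.2568,  0.0842]))]
pot [(0.58, array([0.7736, 0.2059, 0.0736]))]
ink [(0.89, array([0.3213, 0.222 , 0.0396]))]
```

View pics/s23.png

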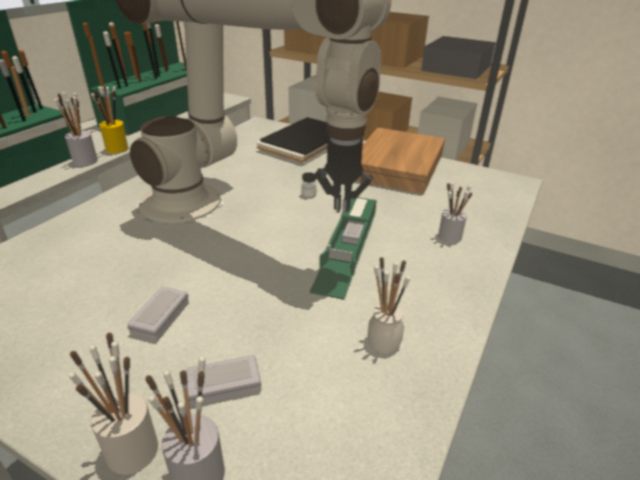

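View pics/s23c.png

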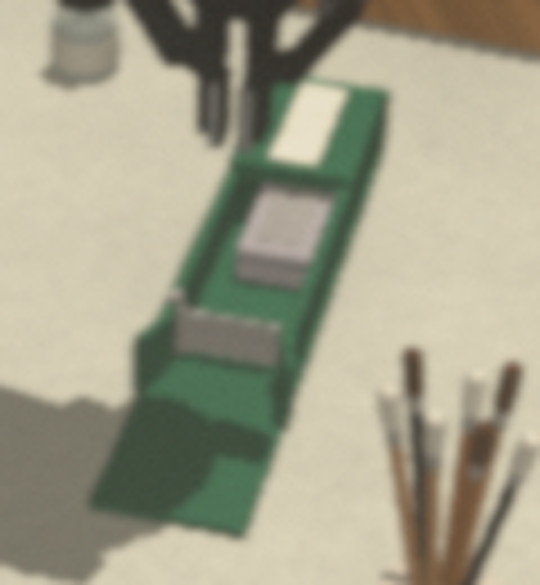

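```bash
python3 -c "
from plant import ctrl
print(ctrl.close_job())"
```

```text
the job is handed in; nothing more can be done
None
```

The tin is in the lane, lying flat and straight against the buffer, with the gate shut behind it and the hand clear. I handed the job in at about 19 s of the 64 s allowed.

I gripped the 90 x 46 mm tin across its width, laid it on the apron and pushed it through the gate with the nearly closed hand.

**Buffer:** Push force rose from about 2 N of sliding friction to about 8 N over 6 mm of travel. That is roughly 6 mm pressed, well short of the stop.

**Last checks:**
- **Tin:** its tail is about 81 mm past the gate line, 1–2 mm beyond where first contact was felt. It followed the hand back as the buffer recovered, so I take it to be touching. The buffer itself is hidden, so I could not see the contact.
- **Gate:** the leaf is straight across the channel in the last wrist and scene pictures.
- **Other things:** I didn't go near the pot, ink jar or brush jar. The pot and ink jar measure within about 5 mm of where the scene camera first saw them. The brush jar's only scene-camera fix is about 3 cm from its first top-camera fix. It looks unmoved in the pictures.

**What went wrong or disagreed:**
- **Finger length:** the shut fingertips end about 25 mm behind the reported TCP, not at it. My first grasp closed above the tin without disturbing it, and I corrected the height from the images.
- **Lane position:** the top and wrist cameras disagreed by about 2 mm, so I used the wrist camera.
- **Lowering force:** setting the tin down gave a brief reading of about 41 N vertical (about 44 N in total), taken through the fingers and tin. That is under the 120 N wrist limit. I don't believe the gripper body touched anything, so the 40 N limit should not apply.

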